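# Bring the gin wheel's grease nipple to the top

### The arm

A 6-joint arm with a two-finger parallel gripper is mounted at the origin on the work surface. World frame = base frame: x ahead of the robot, y to its left, z up, the work surface at z = 0. Lengths are in mm, angles in degrees, forces in N, time in s.
With the tool pointing down it reaches from about 350 to 850 mm from the base axis. Payload 8.1 kg.
Tool frame: the origin (TCP) lies between the finger pads; the fingertips stand 25 mm ahead of it and the grasp point (between the pads) lies 6 mm ahead of it (r.tcp_to_tips is the distance from the TCP to the fingertips, in mm); z points along the fingers, y is the line along which they close (so a half turn about z gives the same grasp; the last joint's range is limited). The gripper opens to 85 mm and grips with 20 to 120 N. Pads are 22 mm wide; open, the fingers measure 114 mm over their backs; the gripper's body (76 mm by 85 mm) begins 54 mm behind the grasp point. The pads swing forward as they close: fully open they stand 13 mm farther back than shut.
Start: joints at [-71.07, 7.471, 85.268, -0, 87.261, -4.893], TCP at [242.373, -548.872, 235.192] pointing down, gripper open.
Joint ranges: [-169.43, 169.43], [-51.17, 129.36], [1.28, 143.12], [-76.62, 256.62], [0, 156.53], [-152.29, 152.29]. Speed limits (degrees/s): [136.94, 136.94, 159.86, 180, 180, 180].

### API

Orientations are given as [roll, pitch, yaw] about the fixed x, y, z axes, in that order (R = Rz(yaw) Ry(pitch) Rx(roll)).
In Python, from bench import r gives the robot as it stands.
- The arm moves only by the tool apply_moves, never from a script. Its arguments are lists of equal length, an entry for each row: "angular": the turn, a rotation vector about the world's x, y, z in units of 8 degrees (1.0 is 8 degrees), a list of three; "travel": the shift along the world's x, y, z in units of 40 mm (1.0 is 40 mm), a list of three; "jaw": the opening, from 0 (shut) to 1 (fully open). A call has 1 to 20 rows; each row shifts and turns the commanded pose from where the row before left it; what a row does not reach is not made up. A row lasts 1/8 s, in which the tool goes at most 62.5 mm and 10.7 degrees, less where a joint would pass 70% of its speed; a pose out of reach is approached as far as the arm can. A call is refused whole if a number of a shift passes 1 or a number of a turn 1, either way. A call with a gripper value outside its range is refused whole. The fingers move at their own pace and stop on an object; "force" is the grip in N (left out, the last holds). Time passes only in rows, so rows that do not move let the fingers close. It gives the time, the measured TCP pose, the force, the opening and the grip force at its end, in the units of the state.
- r.sense(): the state, without advancing time (a new reading comes with each control period).
- r.snapshot(name): name is "side" or "top"; returns a dict with "color" (384x512x3 uint8, red, green, blue), "fx", "fy", "cx", "cy" (pixels), "R" (3x3) and "t" (3): a world point X has camera coordinates R X + t. Camera axes: x right, y down, z forward; pixel columns grow to the right and rows downward; lengths in mm; the calibration is good to about 2 mm. A picture is of the moment at which its call begins. There is no depth.
- r.hand_in(): hands the job in; it is judged then, once.
The state is a dict: "time": time; "joint_pos": joint angles; "qd": joint speeds; "joint_efforts": joint torques, N m; "tool_pos": TCP position; "tcp_rot": TCP orientation; "ft_force": force on the tool from outside, world axes, zero at the start; "wrist_torque": the same for the moment, N m; "finger_gap": finger opening in mm; "grip_force": force on a finger pad.
Only numpy, scipy, OpenCV 4.12 (cv2) and the standard library are available. Lean on these libraries where they do the work, as an engineer would, in place of code of your own. Each camera call takes 0.05 s, during which the arm holds its last target. There are 200 camera calls.

### The job

The scaffold gin wheel on the greasing stand is due for grease. With your fingertips push it round by its spokes, one after the other, until the grease nipple on its hub points straight up, and leave the wheel standing still like that. Push gently and only on the spokes: do not grip them, keep off the rim and the nipple, and leave the other things on the cart where they are.

Things in the scene. Friction and masses are not known exactly. Their poses are not given: they have to be found in the camera images.
- wheel: Dark iron rope wheel (gin wheel), 300 mm diameter, upright, its free face towards the robot. Origin: hub centre, 180 mm above the mat. x axis: along the level axle, pointing away from the robot; z axis: where the grease nipple points; right when z is straight up. It turns either way without stops; its bush drags (about 0.3 N m), so it stays where left. Hub: radius 28 mm, to 47 mm either side.
- spokes: The wheel's five spokes (origin and axes as wheel), at 36, 108, 180, 252 and 324 degrees from the nipple. Each is a V of two 12 mm round bars. The robot's-side bar runs straight from x = -40 mm at radius 26 mm to x = -13 mm at radius 124 mm; at radius 80 mm its centre is at x = -25 mm, proud of the rim, so a fingertip tilted in from above can push it sideways. The far bars mirror it at +x.
- rim: The grooved rim of the wheel (same origin and axes as wheel): inner radius 122 mm, outer radius 150 mm, 34 mm wide (x from -17 to +17 mm). Not to be pressed.
- nipple: Zinc grease nipple on a straight extension stem, sticking radially out of the hub at the middle of its width (x = 0): 13 mm thick, its foot 20 and its head 18 mm, its tip 92 mm from the hub's centre. Origin: its foot on the hub, 27 mm from the hub's centre; z points along it, outwards. Not to be pressed.
- nipple_tip (a point): The tip of the grease nipple, 92 mm from the hub's centre along the wheel's z axis.
- stand: The fixed greasing stand. Origin: on the mat below the wheel's centre; x axis as the wheel's. A 12 mm base plate lies under the wheel; A-frame legs and the cast-iron bayonet socket that holds the steel spigot (the axle) are behind the wheel, 60 to 180 mm beyond its centre. The robot's side is free but for the axle end: radius 17 mm, washer 25 mm, out to 62 mm from the wheel's centre.
- coupler: Bystander: zinc-plated scaffold coupler with bolt, about 135 x 50 x 100 mm high, loose on the mat in front of the wheel, to its right. Origin: centre of its underside.
- protector: Bystander: white plastic tube end protector, a ribbed cap 64 mm across and 68 mm high, standing in front of the wheel, to its left. Origin: centre of its underside.
- spigot: Bystander: a spare steel spigot standing upright beside the wheel, 38 mm thick, 112 mm high, foot 60 mm across. Origin: centre of its underside.
- putlog: Bystander: rust-streaked putlog end lying beside the wheel, a 48 mm tube stub with a flat blade, 247 mm long along its x axis. Origin: underside, near the middle.
- fork: Bystander: the gin wheel's own steel fork with its ring, lying on its side, about 320 x 110 x 45 mm. Origin: underside, near the middle.
- spanner: Bystander: scaffolder's box spanner, 260 mm long, lying flat. Origin: underside of its shank.
- grease_gun: Bystander: lever grease gun lying on its side, about 460 mm long along its x axis, 56 mm high. Origin: underside, near the middle.

How it is judged (in metres and radians):
At the end, for the whole second after the job is handed in: The grease nipple points straight up to within 0.12 rad (7 degrees) and the wheel stands still (under 0.03 rad/s) (angle between wheel's own z axis and vertical below 0.12 rad and angular speed of wheel below 0.03 rad/s); the robot touches nothing.
It fails at once if the rim is pressed (over 6 N) (contact force between any of the fingers, the arm and rim above 6 N).
It fails at once if the grease nipple is pressed (over 3 N) (contact force between any of the fingers, the arm and nipple above 3 N).
It fails at once if a spoke is gripped (over 22 N on it while the wheel is not turning) (contact force between the fingers and spokes above 22 N and angular speed of wheel below 0.1 rad/s).
It fails at once if a spoke is shoved hard (over 90 N) (contact force between any of the fingers, the arm and spokes above 90 N).
It fails at once if another thing on the cart is lifted, carried or knocked (moved over 15 mm) (distance of any of coupler, protector, spigot, putlog, fork, spanner, grease_gun from where it was at the start of the episode above 0.015 m).
It also fails if it takes over 64 s, if anything falls off the work surface, if the arm or the gripper's body presses on something with over 40 N, if the wrist force passes 120 N, or if a joint passes its speed limit or range.

## Working session

There is one attempt and no reset: what is moved stays moved. The work goes in short steps, Python scripts to look and compute and a tool call to move; the robot and the scene stay as the last step left them, time stands still between calls to the robot, and variables do not carry over. Pictures are saved under pics/ and viewed, at most 10 in all, crops included, and the job is handed in when it is done.

Besides the shell and the picture viewer there is one more tool, called after ">>>" by a JSON object that holds its "method" and its "body". apply_moves: Moves the arm, as the interface text tells. Its arguments: {"type":"object","properties":{"angular":{"type":"array"},"travel":{"type":"array"},"jaw":{"type":"array"},"force":{"type":"number"}},"required":["angular","travel","jaw"]}

```bash
mkdir -p pics; ls; python3 - <<'E'
from bench import r
import cv2
for n in("side","top"):
    s=r.snapshot(n); cv2.imwrite(f"pics/{n}0.png",cv2.resize(s["color"][:,:,::-1],(800,600),interpolation=cv2.INTER_CUBIC))
    print(n,s["fx"],s["fy"],s["cx"],s["cy"],s["R"],s["t"])
print(r.sense(), r.tcp_to_tips)
E
```

```text
pics
side 419.85176070757444 419.85176070757444 257.77182336910573 184.6371260521312 [[-0.95771599 -0.28680803 -0.02283043]
 [-0.1579088   0.59030423 -0.79158432]
 [ 0.24050964 -0.75450783 -0.61063331]] [ 506.77888531  207.82724849 1207.39176485]
top 429.03560307349466 429.03560307349466 259.1666526796597 190.51130274745353 [[-0.02580666 -0.99966112  0.00341546]
 [-0.99171129  0.02517095 -0.12599662]
 [ 0.12586796 -0.0066387  -0.99202479]] [   5.89967436  508.63571846 1517.60101699]
{'time': 0.1, 'joint_pos': array([-7.10698134e+01,  7.51186939e+00,  8.53235261e+01, -1.08262339e-03,
        8.72627023e+01, -4.89362951e+00]), 'qd': array([-0.00051045, -0.1168663 , -0.13067569,  0.00394343, -0.08716679,
       -0.04509746]), 'joint_efforts': array([ 1.16786367e-03, -5.70952713e+01, -5.01941800e+01, -2.16123935e-04,
        8.15375475e-03, -3.69573752e-05]), 'tool_pos': array([ 242.20135256, -548.39679983,  234.23332975]), 'tcp_rot': array([-1.79902168e+02, -7.29098123e-03,  2.38238625e+01]), 'ft_force': array([-0.31628619, -0.17042205,  0.17816462]), 'wrist_torque': array([ 0.01952099, -0.02272969, -0.00504564]), 'grip_force': 0.0, 'finger_gap': 85.33103156948098} 25.0
```

View pics/side0.png

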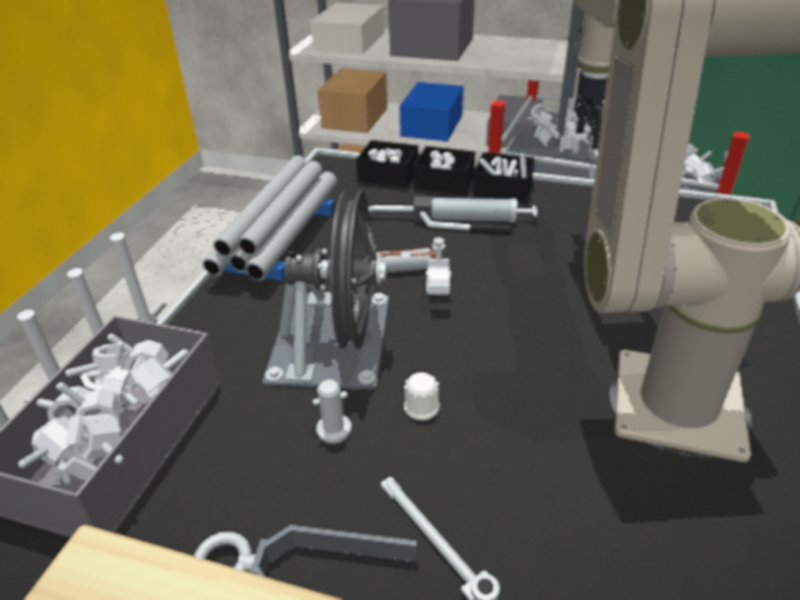

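View pics/top0.png

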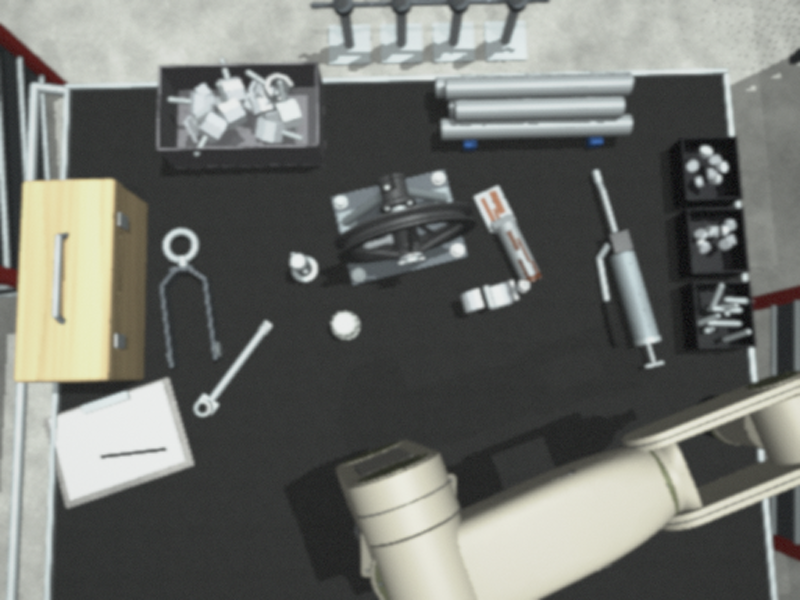

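```bash
cat > h.py <<'E'
import numpy as np, cv2
from bench import r
def proj(s,P):
    c=np.atleast_2d(P)@s["R"].T+s["t"]; return np.c_[s["fx"]*c[:,0]/c[:,2]+s["cx"], s["fy"]*c[:,1]/c[:,2]+s["cy"]]
def back(s,uv,z):
    uv=np.atleast_2d(uv); d=np.c_[(uv[:,0]-s["cx"])/s["fx"],(uv[:,1]-s["cy"])/s["fy"],np.ones(len(uv))]@s["R"]
    o=-s["R"].T@s["t"]; return o+d*((z-o[2])/d[:,2])[:,None]
def crop(s,x0,y0,x1,y1,k):
    return cv2.resize(s["color"][y0:y1,x0:x1,::-1],None,fx=k,fy=k,interpolation=cv2.INTER_CUBIC)
E
python3 - <<'E'
from h import *
t=r.snapshot("top"); s=r.snapshot("side")
b=back(t,np.array([(341,202),(438,178),(457,250),(357,273)])*.64,14); print(b.round(0))
print(back(t,np.array([[345,325]])*.64,68).round(),back(t,np.array([[300,255]])*.64,112).round(),back(t,np.array([[467,302],[522,286]])*.64,80).round())
print(back(s,np.array([(275,373),(367,378),(379,298)])*.64,14).round())
a=crop(t,205,105,315,185,7);c=crop(s,180,115,260,225,5)
g=lambda i:cv2.convertScaleAbs(i,alpha=1.8,beta=20)
cv2.imwrite("pics/t1.png",g(a));cv2.imwrite("pics/s1.png",g(c))
E
```

```text
[[ 744.  139.   14.]
 [ 798.  -94.   14.]
 [ 621. -133.   14.]
 [ 572.  104.   14.]]
[[446. 129.  68.]] [[599. 223. 112.]] [[ 489. -145.   80.]
 [ 522. -270.   80.]]
[[ 744.  143.   14.]
 [ 568.  108.   14.]
 [ 623. -131.   14.]]
```

View pics/t1.png

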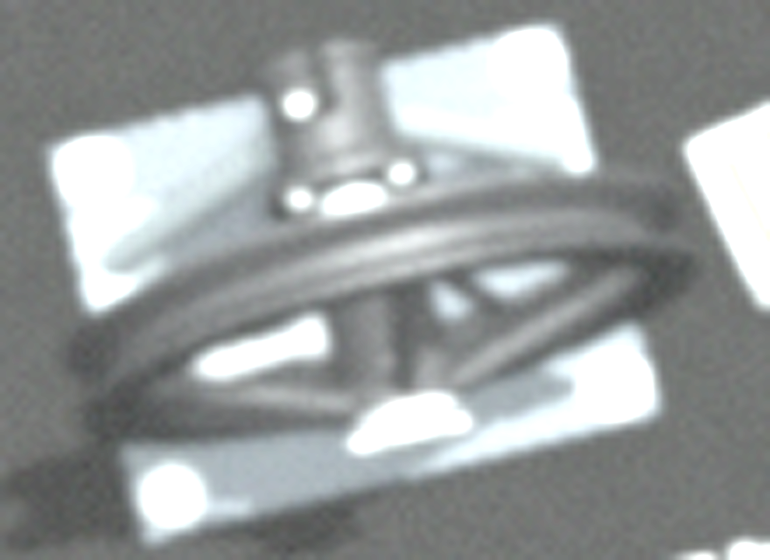

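View pics/s1.png

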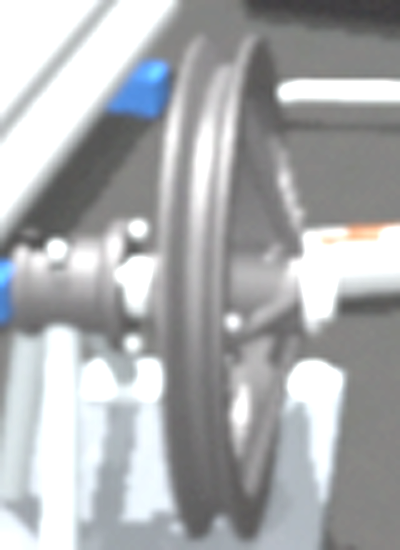

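```bash
cat >> h.py <<'E'
YAW=np.radians(11.6); X=np.array([np.cos(YAW),np.sin(YAW),0]); Y=np.array([-np.sin(YAW),np.cos(YAW),0]); Z=np.array([0,0,1.])
C=np.array([0,0,180.])
def W(x,rad,th,C=None):
    th=np.radians(th); c=globals()["C"] if C is None else C
    return c+np.multiply.outer(x,X)+np.multiply.outer(rad*np.cos(th),Z)-np.multiply.outer(rad*np.sin(th),Y)
E
python3 - <<'E'
import h; from h import *
t=r.snapshot("top"); s=r.snapshot("side")
p=back(t,np.array([[410/7+205,425/7+105]]),190)[0]; print("washer",p)
m=np.array([684,4.2,0]); print("plate mid",m, "axial of washer rel", (p-m)@X,"lat",(p-m)@Y)
# centre on the stand mid-line, various axial offsets: side/top rim extents
for d in range(-60,1,10):
    c=m+d*X+np.array([0,0,180]); th=np.arange(0,360,2)
    f=lambda S,x,x0,y0,k:(proj(S,W(np.full(180,float(x)),150.,th,c))-[x0,y0])*k
    T=[f(t,x,205,105,7) for x in(-17,17)]; S=[f(s,x,180,115,5) for x in(-17,17)]
    print(d,"top near x",T[0][:,0].min().round(),T[0][:,0].max().round(),"y",T[0][:,1].max().round(),"far ymin",T[1][:,1].min().round(),
     "side near xmin/max",S[0][:,0].min().round(),S[0][:,0].max().round(),"y",S[0][:,1].min().round(),S[0][:,1].max().round(),"far",S[1][:,0].min().round())
E
```

```text
washer [569.82502184 -22.54782779 190.        ]
plate mid [684.    4.2   0. ] axial of washer rel -117.22138033298219 lat -3.2434428312242667
-60 top near x 71.0 694.0 y 439.0 far ymin 170.0 side near xmin/max 217.0 294.0 y 31.0 538.0 far 154.0
-50 top near x 66.0 689.0 y 420.0 far ymin 148.0 side near xmin/max 199.0 279.0 y 31.0 537.0 far 135.0
-40 top near x 62.0 684.0 y 401.0 far ymin 126.0 side near xmin/max 180.0 264.0 y 30.0 536.0 far 116.0
-30 top near x 57.0 679.0 y 382.0 far ymin 105.0 side near xmin/max 161.0 249.0 y 30.0 535.0 far 98.0
-20 top near x 53.0 674.0 y 363.0 far ymin 83.0 side near xmin/max 142.0 234.0 y 30.0 535.0 far 79.0
-10 top near x 48.0 669.0 y 344.0 far ymin 61.0 side near xmin/max 124.0 219.0 y 29.0 534.0 far 61.0
0 top near x 44.0 664.0 y 325.0 far ymin 40.0 side near xmin/max 105.0 205.0 y 29.0 533.0 far 42.0
```

```bash
sed -i 's/^C=.*/C=np.array([622.3,-8.5,180.])/' h.py; cat >> h.py <<'E'
TIPX=np.array([-40.,-13.]); RR=np.array([26.,124.])
def overlay(s,box,k,th):
    im=cv2.convertScaleAbs(crop(s,*box,k),alpha=1.8,beta=20); q=lambda P:np.int32(np.round((proj(s,P)-box[:2]+.5)*k))
    for x in(-17,17):
        for R in(150,122): cv2.polylines(im,[q(W(np.full(90,float(x)),float(R),np.arange(0,360,4)))],True,(0,255,255),1)
    for a in(36,108,180,252,324):
        for sg,col in((1,(0,255,0)),(-1,(255,128,0))): cv2.polylines(im,[q(W(TIPX*sg,RR,th+a))],False,col,1)
    cv2.polylines(im,[q(W(np.zeros(2),np.array([27.,92.]),th))],False,(0,0,255),2)
    return im
E
python3 - <<'E'
from h import *
t=r.snapshot("top")
for p in range(0,360,12):
    q=(proj(t,W(TIPX,RR,p))-[205,105]+.5)*7; s=np.degrees(np.arctan2(q[1,1]-q[0,1],q[1,0]-q[0,0])); print(p,q.round().tolist(),s.round())
E
```

```text
0 [[400.0, 394.0], [388.0, 290.0]] -97.0
12 [[412.0, 392.0], [446.0, 278.0]] -73.0
24 [[422.0, 390.0], [501.0, 270.0]] -57.0
36 [[432.0, 389.0], [549.0, 265.0]] -46.0
48 [[441.0, 389.0], [589.0, 265.0]] -40.0
60 [[447.0, 389.0], [619.0, 269.0]] -35.0
72 [[451.0, 390.0], [637.0, 276.0]] -32.0
84 [[453.0, 392.0], [643.0, 286.0]] -29.0
96 [[453.0, 394.0], [638.0, 298.0]] -27.0
108 [[450.0, 397.0], [623.0, 313.0]] -26.0
120 [[446.0, 400.0], [598.0, 328.0]] -25.0
132 [[439.0, 403.0], [565.0, 344.0]] -25.0
144 [[430.0, 406.0], [526.0, 360.0]] -26.0
156 [[421.0, 409.0], [482.0, 375.0]] -30.0
168 [[410.0, 413.0], [435.0, 388.0]] -45.0
180 [[399.0, 415.0], [386.0, 401.0]] -133.0
192 [[388.0, 418.0], [336.0, 411.0]] -173.0
204 [[378.0, 419.0], [289.0, 419.0]] -180.0
216 [[368.0, 420.0], [245.0, 424.0]] 178.0
228 [[360.0, 421.0], [206.0, 426.0]] 178.0
240 [[353.0, 421.0], [173.0, 425.0]] 179.0
252 [[349.0, 420.0], [148.0, 421.0]] 180.0
264 [[346.0, 418.0], [133.0, 413.0]] -179.0
276 [[346.0, 416.0], [129.0, 403.0]] -177.0
288 [[348.0, 413.0], [136.0, 390.0]] -174.0
300 [[353.0, 410.0], [155.0, 374.0]] -170.0
312 [[360.0, 407.0], [185.0, 357.0]] -164.0
324 [[368.0, 404.0], [226.0, 339.0]] -156.0
336 [[378.0, 400.0], [275.0, 321.0]] -143.0
348 [[389.0, 397.0], [330.0, 304.0]] -123.0
```

```bash
python3 - <<'E'
from h import *
t=r.snapshot("top"); s=r.snapshot("side")
for n in(36,108,180,252,324):
    print(n,*[((proj(S,W(np.zeros(2),np.array([27.,92.]),n))-o+.5)*k).round().tolist() for S,o,k in((t,[205,105],7),(s,[180,115],5))])
b=overlay(t,(205,105,315,185),4,108+2); 
a=overlay(s,(180,115,260,225),5,108+2); a0=cv2.convertScaleAbs(crop(s,180,115,260,225,5),alpha=1.8,beta=20)
cv=np.zeros((550,790,3),np.uint8); cv[:,:330]=a[:,:330]; cv[:320,330:770]=b
c=crop(s,218,165,248,210,5); cv[322:547,340:490]=c; cv[322:547,500:650]=cv2.convertScaleAbs(c,alpha=3)
cv2.imwrite("pics/o1.png",cv)
E
```

```text
36 [[414.0, 306.0], [498.0, 261.0]] [[241.0, 242.0], [244.0, 133.0]]
108 [[433.0, 316.0], [557.0, 296.0]] [[246.0, 274.0], [262.0, 243.0]]
180 [[380.0, 336.0], [380.0, 364.0]] [[242.0, 323.0], [249.0, 407.0]]
252 [[328.0, 339.0], [203.0, 377.0]] [[234.0, 324.0], [220.0, 417.0]]
324 [[347.0, 321.0], [263.0, 314.0]] [[233.0, 273.0], [216.0, 236.0]]
```

View pics/o1.png

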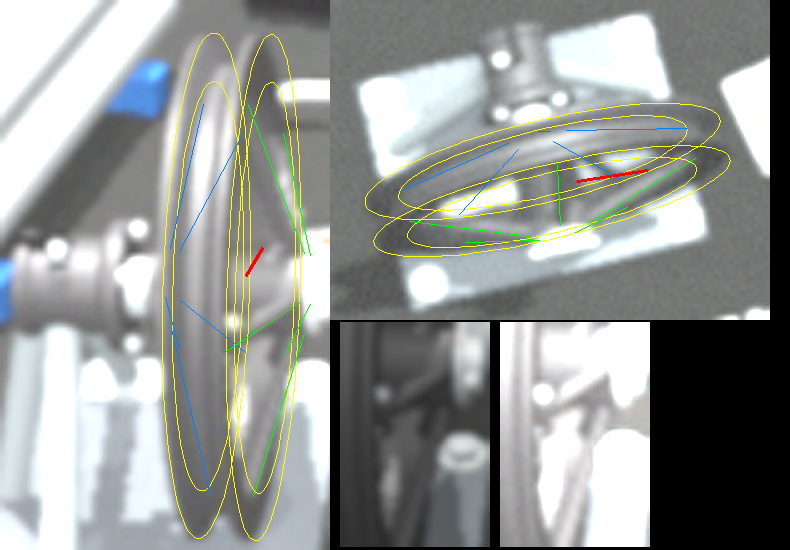

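```bash
cat >> h.py <<'E'
from scipy.spatial.transform import Rotation as Ro
def pose(x,r_,lat,phi,tilt=45,roll=None):
    """tip centre in wheel coords -> TCP position, rotation"""
    p=np.radians(phi); e=-np.sin(p)*Z-np.cos(p)*Y
    T=W(float(x),float(r_),phi)+lat*e
    R=Ro.from_rotvec(X*np.radians(phi if roll is None else roll))*Ro.from_rotvec(-Y*np.radians(tilt))*Ro.from_matrix(np.c_[X,-Y,-Z])
    return T-25*R.as_matrix()[:,2],R
def cur():
    s=r.sense(); return s["tool_pos"],Ro.from_euler("xyz",s["tcp_rot"],degrees=True)
def plan(wps,q=.05,start=None):
    """wps: (pos,R,nrows); prints rounded rows, tracking rounding"""
    p,R=start or cur(); A=[];T=[]
    for P,Q,n in wps:
        for i in range(n,0,-1):
            t=np.round((P-p)/i/40/q)*q; a=np.round(np.degrees((Q*R.inv()).as_rotvec())/i/8/q)*q
            p=p+40*t; R=Ro.from_rotvec(np.radians(8*a))*R; T.append(t.round(2).tolist()); A.append(a.round(2).tolist())
    print(len(A),"angular",A,"\ntravel",T,"\nend",p.round(1)); return p,R
E
python3 - <<'E'
from h import *
p,R=cur()
P,Q=pose(-110,180,-35,3,45,0)
half=Ro.from_rotvec((Q*R.inv()).as_rotvec()/2)*R
print(P,Q.as_euler("xyz",degrees=True))
s=plan([(np.array([300,-420,420.]),R,7),(np.array([420,-150,450.]),half,12)])
plan([(P,Q,12)],start=s)
E
```

```text
[492.09628167  -9.16307455 379.26274425] [180.  -45.   11.6]
19 angular [[0.0, 0.0, 0.0], [0.0, 0.0, 0.0], [0.0, 0.0, 0.0], [0.0, 0.0, 0.0], [0.0, 0.0, 0.0], [0.0, 0.0, 0.0], [0.0, 0.0, 0.0], [0.05, -0.2, -0.05], [0.05, -0.25, -0.05], [0.1, -0.2, -0.05], [0.05, -0.25, -0.05], [0.1, -0.2, -0.05], [0.05, -0.25, -0.05], [0.1, -0.2, -0.05], [0.05, -0.25, -0.05], [0.1, -0.2, -0.1], [0.05, -0.25, -0.05], [0.1, -0.2, -0.1], [0.05, -0.25, -0.05]] 
travel [[0.2, 0.45, 0.65], [0.2, 0.45, 0.65], [0.2, 0.45, 0.65], [0.2, 0.45, 0.65], [0.2, 0.45, 0.65], [0.2, 0.5, 0.7], [0.25, 0.45, 0.65], [0.25, 0.55, 0.05], [0.25, 0.55, 0.05], [0.25, 0.55, 0.05], [0.25, 0.55, 0.05], [0.25, 0.55, 0.05], [0.25, 0.55, 0.05], [0.25, 0.6, 0.1], [0.25, 0.55, 0.05], [0.25, 0.6, 0.1], [0.25, 0.55, 0.05], [0.25, 0.6, 0.1], [0.25, 0.55, 0.05]] 
end [ 420.4 -150.9  449.1]
12 angular [[0.05, -0.2, -0.05], [0.1, -0.2, -0.05], [0.05, -0.25, -0.05], [0.1, -0.2, -0.05], [0.05, -0.25, -0.05], [0.1, -0.2, -0.05], [0.05, -0.25, -0.05], [0.1, -0.2, -0.1], [0.05, -0.25, -0.05], [0.1, -0.2, -0.1], [0.05, -0.25, -0.05], [0.1, -0.2, -0.1]] 
travel [[0.15, 0.3, -0.15], [0.15, 0.3, -0.15], [0.15, 0.3, -0.15], [0.15, 0.3, -0.15], [0.15, 0.3, -0.15], [0.15, 0.3, -0.15], [0.15, 0.3, -0.15], [0.15, 0.3, -0.15], [0.15, 0.3, -0.15], [0.15, 0.3, -0.15], [0.15, 0.25, -0.1], [0.15, 0.3, -0.15]] 
end [492.4  -8.9 379.1]
```

>>> {"method": "apply_moves", "body": {"angular": [[0, 0, 0], [0, 0, 0], [0, 0, 0], [0, 0, 0], [0, 0, 0], [0, 0, 0], [0, 0, 0], [0.05, -0.2, -0.05], [0.05, -0.25, -0.05], [0.1, -0.2, -0.05], [0.05, -0.25, -0.05], [0.1, -0.2, -0.05], [0.05, -0.25, -0.05], [0.1, -0.2, -0.05], [0.05, -0.25, -0.05], [0.1, -0.2, -0.1], [0.05, -0.25, -0.05], [0.1, -0.2, -0.1], [0.05, -0.25, -0.05]], "travel": [[0.2, 0.45, 0.65], [0.2, 0.45, 0.65], [0.2, 0.45, 0.65], [0.2, 0.45, 0.65], [0.2, 0.45, 0.65], [0.2, 0.5, 0.7], [0.25, 0.45, 0.65], [0.25, 0.55, 0.05], [0.25, 0.55, 0.05], [0.25, 0.55, 0.05], [0.25, 0.55, 0.05], [0.25, 0.55, 0.05], [0.25, 0.55, 0.05], [0.25, 0.6, 0.1], [0.25, 0.55, 0.05], [0.25, 0.6, 0.1], [0.25, 0.55, 0.05], [0.25, 0.6, 0.1], [0.25, 0.55, 0.05]], "jaw": [0, 0, 0, 0, 0, 0, 0, 0, 0, 0, 0, 0, 0, 0, 0, 0, 0, 0, 0]}}

```text
time: 2.82
tool_pos: [420.6, -149.7, 449.5]
tcp_rot: [178.5, -22.7, 18.4]
ft_force: [0.0, 0.7, -0.1]
finger_gap: 0.4
grip_force: 0.0
```

>>> {"method": "apply_moves", "body": {"angular": [[0.05, -0.2, -0.05], [0.1, -0.2, -0.05], [0.05, -0.25, -0.05], [0.1, -0.2, -0.05], [0.05, -0.25, -0.05], [0.1, -0.2, -0.05], [0.05, -0.25, -0.05], [0.1, -0.2, -0.1], [0.05, -0.25, -0.05], [0.1, -0.2, -0.1], [0.05, -0.25, -0.05], [0.1, -0.2, -0.1], [0, 0, 0]], "travel": [[0.15, 0.3, -0.15], [0.15, 0.3, -0.15], [0.15, 0.3, -0.15], [0.15, 0.3, -0.15], [0.15, 0.3, -0.15], [0.15, 0.3, -0.15], [0.15, 0.3, -0.15], [0.15, 0.3, -0.15], [0.15, 0.3, -0.15], [0.15, 0.3, -0.15], [0.15, 0.25, -0.1], [0.15, 0.3, -0.15], [0, 0, 0]], "jaw": [0, 0, 0, 0, 0, 0, 0, 0, 0, 0, 0, 0, 0]}}

```text
time: 4.45
tool_pos: [505.5, -11.5, 380.1]
tcp_rot: [-179.4, -44.3, 11.4]
ft_force: [0.5, 0.2, 0.4]
finger_gap: -0.0
grip_force: 0.0
```

```bash
python3 - <<'E'
from h import *
p,R=cur(); print(p,r.sense()["qd"].round(2),r.sense()["joint_pos"].round(1))
P,Q=pose(-21.8,80,-38,3,45,0); B=P-70*Q.as_matrix()[:,2]
print(B)
plan([(B,Q,5)])
E
```

```text
[505.49185707 -11.53686634 380.11140409] [-1.41 -0.05 -1.59 -0.21  1.72 -1.3 ] [-25.1 -51.1 125.6  26.8  69.9  52.1]
[528.35354999   6.68054786 329.05427333]
5 angular [[-0.0, -0.0, -0.0], [-0.0, -0.05, -0.0], [-0.0, -0.0, -0.0], [-0.0, -0.05, -0.0], [-0.05, -0.0, -0.05]] 
travel [[0.1, 0.1, -0.25], [0.1, 0.1, -0.25], [0.1, 0.1, -0.25], [0.15, 0.1, -0.25], [0.1, 0.05, -0.3]] 
end [527.5   6.5 328.1]
```

>>> {"method": "apply_moves", "body": {"angular": [[0, 0, 0], [0, -0.05, 0], [0, 0, 0], [0, -0.05, 0], [0, 0, 0], [0, 0, 0]], "travel": [[0.1, 0.1, -0.25], [0.1, 0.1, -0.25], [0.1, 0.1, -0.25], [0.15, 0.1, -0.25], [0.1, 0.05, -0.3], [0, 0, 0]], "jaw": [0, 0, 0, 0, 0, 0]}}

```text
time: 5.2
tool_pos: [527.3, 5.9, 327.4]
tcp_rot: [-179.7, -45.0, 11.5]
ft_force: [-0.5, -0.1, 0.2]
finger_gap: 0.3
grip_force: 0.0
```

```bash
python3 - <<'E'
from h import *
s=r.sense(); print(s["tool_pos"],s["tcp_rot"],s["joint_pos"].round(1),s["qd"].round(2))
a=r.snapshot("side"); cv2.imwrite("pics/s2.png",np.hstack([cv2.convertScaleAbs(crop(a,180,70,300,230,3),alpha=1.6,beta=15),overlay(a,(180,70,300,230),3,255)]))
E
```

```text
[527.32136727   5.86686621 327.43185873] [-179.66003763  -44.96072009   11.52948186] [-20.1 -49.1 130.4  25.4  61.1  53.4] [-0.52 -0.79 -1.58  0.3   0.79  0.09]
```

View pics/s2.png

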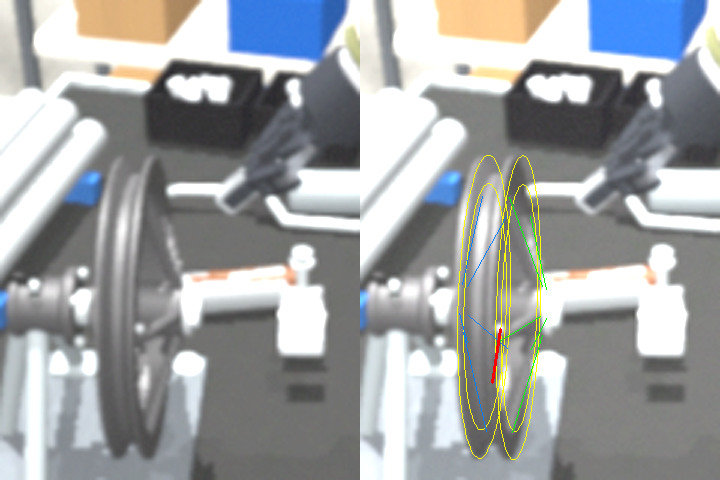

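```bash
python3 - <<'E'
from h import *
s=plan([pose(-21.8,80,-21,-9,45,0)+(6,)])
print("push")
plan([pose(-21.8,80,-21,f,45,max(f,0))+(1,) for f in np.arange(-6,16,3)],start=s)
E
```

```text
6 angular [[-0.0, -0.0, -0.0], [-0.0, -0.0, -0.0], [-0.0, -0.0, -0.0], [-0.0, -0.0, -0.0], [-0.0, -0.0, -0.0], [-0.05, -0.0, -0.0]] 
travel [[0.2, 0.05, -0.25], [0.2, 0.05, -0.25], [0.2, 0.05, -0.2], [0.2, 0.05, -0.25], [0.2, 0.05, -0.2], [0.25, 0.0, -0.25]] 
end [577.5  15.6 272.6]
push
8 angular [[0.0, -0.0, -0.0], [0.0, -0.0, -0.0], [0.0, -0.0, -0.0], [0.4, 0.05, -0.0], [0.35, 0.1, -0.0], [0.4, 0.1, -0.0], [0.35, 0.05, -0.0], [0.35, 0.1, -0.0]] 
travel [[0.0, -0.1, 0.05], [0.05, -0.1, 0.05], [-0.0, -0.1, 0.05], [0.0, -0.1, 0.0], [0.05, -0.15, 0.0], [0.05, -0.1, 0.05], [0.0, -0.15, -0.0], [0.05, -0.1, -0.0]] 
end [585.5 -20.4 280.6]
```

>>> {"method": "apply_moves", "body": {"angular": [[0, 0, 0], [0, 0, 0], [0, 0, 0], [0, 0, 0], [0, 0, 0], [0, 0, 0], [0, 0, 0]], "travel": [[0.2, 0.05, -0.25], [0.2, 0.05, -0.25], [0.2, 0.05, -0.2], [0.2, 0.05, -0.25], [0.2, 0.05, -0.2], [0.25, 0, -0.25], [0, 0, 0]], "jaw": [0, 0, 0, 0, 0, 0, 0]}}

```text
time: 6.12
tool_pos: [577.6, 15.8, 271.8]
tcp_rot: [-179.7, -45.0, 11.5]
ft_force: [0.8, 0.0, -0.3]
finger_gap: 0.1
grip_force: 0.0
```

>>> {"method": "apply_moves", "body": {"angular": [[0, 0, 0], [0, 0, 0], [0, 0, 0], [0.4, 0.05, 0], [0.35, 0.1, 0], [0.4, 0.1, 0], [0.35, 0.05, 0], [0.35, 0.1, 0]], "travel": [[0, -0.1, 0.05], [0.05, -0.1, 0.05], [0, -0.1, 0.05], [0, -0.1, 0], [0.05, -0.15, 0], [0.05, -0.1, 0.05], [0, -0.15, 0], [0.05, -0.1, 0]], "jaw": [0, 0, 0, 0, 0, 0, 0, 0]}}

```text
time: 7.12
tool_pos: [585.8, -21.4, 282.2]
tcp_rot: [-158.8, -43.0, -3.2]
ft_force: [0.4, -0.2, 0.6]
finger_gap: -0.1
grip_force: 0.0
```

```bash
cat >> h.py <<'E'
def wheelpose():
    p,R=cur(); T=p+25*R.as_matrix()[:,2]-C; tz=R.as_matrix()[:,2]
    roll=np.degrees(np.arctan2(tz@Y,-tz@Z)); a=np.radians(roll); v=np.array([T@X,T@Z,-T@Y])
    print("x %.1f r(spoke frame) %.1f lat %.1f | roll %.1f"%(v[0],v[1]*np.cos(a)+v[2]*np.sin(a),v[2]*np.cos(a)-v[1]*np.sin(a),roll), "J",r.sense()["joint_pos"].round(1),"F",r.sense()["ft_force"].round(1))
E
python3 - <<'E'
from h import *
wheelpose()
print("push")
s=plan([pose(-21.8,80,-21,f)+(1,) for f in np.arange(18,48,3)])
a=r.snapshot("top"); cv2.imwrite("pics/t2.png",np.hstack([cv2.convertScaleAbs(crop(a,205,100,315,200,3.6),alpha=1.6,beta=15),overlay(a,(205,100,315,200),3.6,255+13)]))
E
```

```text
x -20.7 r(spoke frame) 82.3 lat -22.1 | roll 15.4 J [-29.5 -27.8 123.5  43.6  61.6  41.5] F [ 0.4 -0.2  0.6]
push
10 angular [[0.3, 0.05, -0.0], [0.4, 0.1, -0.0], [0.35, 0.05, -0.0], [0.4, 0.1, -0.0], [0.35, 0.05, -0.0], [0.35, 0.1, -0.0], [0.4, 0.05, -0.0], [0.35, 0.1, -0.0], [0.35, 0.1, -0.0], [0.4, 0.05, -0.0]] 
travel [[-0.0, -0.15, -0.05], [0.0, -0.1, -0.05], [0.05, -0.15, -0.0], [0.0, -0.1, -0.05], [0.05, -0.15, -0.05], [0.0, -0.1, -0.0], [0.05, -0.1, -0.05], [0.0, -0.15, -0.1], [0.05, -0.1, -0.05], [0.0, -0.1, -0.05]] 
end [593.8 -69.4 264.2]
```

View pics/t2.png

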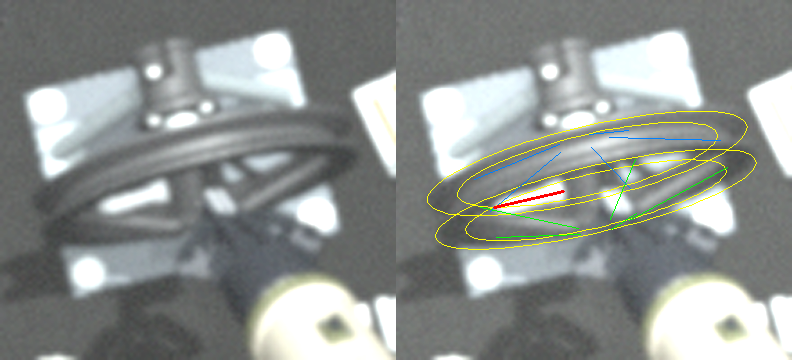

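```bash
python3 - <<'E'
from h import *
old=cv2.imread("pics/t1.png"); g=lambda i:cv2.convertScaleAbs(i,alpha=1.8,beta=20)
t=r.snapshot("top"); new=g(crop(t,205,105,315,185,7))
D=cv2.absdiff(old,new).mean(2); D=cv2.blur(D,(21,21))
print(D[175:460:20,80:720:35].round().astype(int))
cv2.imwrite("pics/c2.png",np.vstack([old[160:460],new[160:460]]))
E
```

```text
[[  0   0   1   2   4   3   2   3   2   1   2   2   3   3   2   3   3   3
    0]
 [  0   0   2   2   3   3   2   2   0   2   3   2   3   2   3   3   3   3
    1]
 [  0   0   1   2   2   2   2   1   2   2   2   3   2   3   3   2   3   3
    1]
 [  1   0   2   3   2   3   4   2   2   3   2   3   2   2   2   2   3   2
    2]
 [  2   2   3   2   3   2   2   2   3   2   2   5   2   2   3   3   3   3
    3]
 [  3   1   3   3   2   2   3   2   3   2   2   3   3   3   3   3   3   4
    2]
 [  3   0   3   2   1   2   2   2   2   3   2   3   2   4   3   3   3   3
    3]
 [  2   2   3   2   2   2   3   2   1   3   6   2   4   2   2   2   4   3
    2]
 [  4   4   3   2   2   2   0   2   3  34  87   3   3   3   4   1   3   4
    3]
 [  3   2   3   2   1   0   1   2   2  27 106  16   3   3   2   0   1   2
    3]
 [  3   2   3   2   2   2   3   3   4   9  44  31  24  27   5   0   0   3
    4]
 [  3   3   2   3   3   3   3   3  14  82 124  68  66  53  84   7   0   3
    3]
 [  3   4   2   2   3   3   3   4  54 141 163 124  99  87 118 106   5   2
    2]
 [  2   4   4   2   2   2   5  12 101 135 135 125 145 129  72  43   3   2
    4]
 [  4   3   3   2   2   2   9  17  98  29  82 127  79  28   8  16   4   2
    3]]
```

View pics/c2.png

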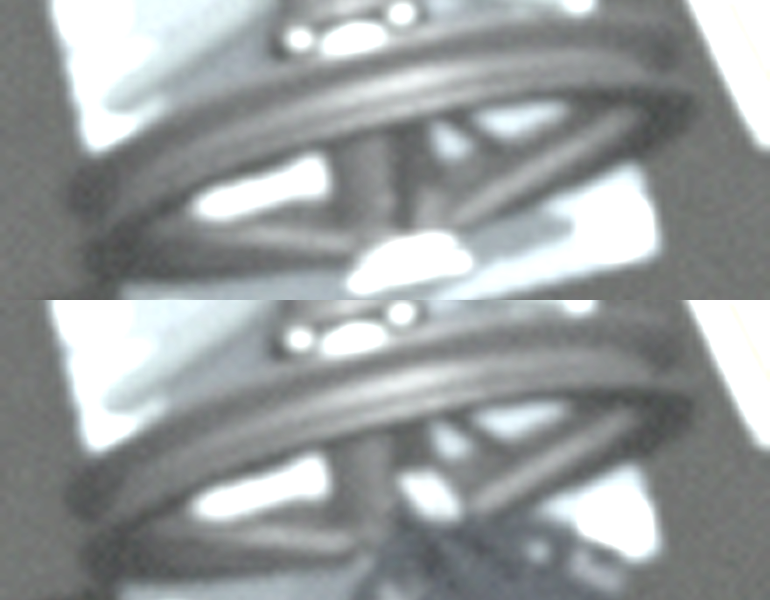

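>>> {"method": "apply_moves", "body": {"angular": [[0.3, 0.05, 0], [0.4, 0.1, 0], [0.35, 0.05, 0], [0.4, 0.1, 0], [0.35, 0.05, 0]], "travel": [[0, -0.15, -0.05], [0, -0.1, -0.05], [0.05, -0.15, 0], [0, -0.1, -0.05], [0.05, -0.15, -0.05]], "jaw": [0, 0, 0, 0, 0]}}

```text
time: 7.85
tool_pos: [589.7, -46.8, 273.9]
tcp_rot: [-140.7, -37.9, -14.9]
ft_force: [0.3, 0.0, 0.3]
finger_gap: -0.2
grip_force: 0.0
```

```bash
python3 - <<'E'
from h import *
wheelpose()
s=plan([pose(-21.8,80,-21,f)+(1,) for f in np.arange(33,52,3)])
old=cv2.imread("pics/t1.png"); g=lambda i:cv2.convertScaleAbs(i,alpha=1.8,beta=20)
t=r.snapshot("top"); new=g(crop(t,205,105,315,185,7))
D=cv2.absdiff(old,new).mean(2); D=cv2.blur(D,(21,21))
print(D[235:460:20,80:720:35].round().astype(int))
E
```

```text
x -21.9 r(spoke frame) 79.1 lat -20.4 | roll 30.1 J [-38.3 -16.1 118.5  54.1  71.9  37.3] F [0.3 0.  0.3]
7 angular [[0.35, 0.1, -0.0], [0.4, 0.05, -0.0], [0.35, 0.1, -0.0], [0.35, 0.1, -0.0], [0.4, 0.05, -0.0], [0.35, 0.1, -0.0], [0.35, 0.05, -0.0]] 
travel [[0.05, -0.1, -0.0], [0.0, -0.15, -0.05], [0.0, -0.1, -0.05], [0.05, -0.1, -0.1], [0.0, -0.1, -0.05], [0.05, -0.15, -0.05], [0.0, -0.1, -0.1]] 
end [595.7 -78.8 257.9]
[[  0   1   3   2   2   2   3   2   3   2   1   2   2   3   2   2   2   2
    2]
 [  1   2   1   2   2   2   3   2   2   1   1   2   2   3   2   3   3   3
    2]
 [  1   1   2   3   2   3   2   2   3   3   3   3   1   2   2   3   2   3
    2]
 [  1   1   2   3   2   2   3   2   2   3   3   2   2   3   3   1   3   3
    3]
 [  2   3   3   3   2   2   2   2   2   2   3  11   7   2   3   2   4   3
    2]
 [  3   3   3   3   2   2   1   1   2   2   2  83  66   3   4   2   2   3
    3]
 [  3   3   3   2   1   0   1   2   2   2   5  34  79  28  10   0   1   2
    3]
 [  3   2   3   3   1   4   3   1   2   3   8  57  37  48  81  26   1   2
    3]
 [  3   3   3   3   2   3   2   2   2   6  41  32  71  77 128 125  94   4
    2]
 [  3   3   3   3   3   3   2   2   2   0  13  54  99 138 144 146 107   6
    3]
 [  3   2   2   4   2   2   2   2   0   4  35  83 107 134  91  41  11   7
    9]
 [  4   2   2   2   3   2   2   2   1   5  11  67  49  28   8   6   7   5
    7]]
```

```bash
python3 - <<'E'
from h import *
p,R=cur(); tz=R.as_matrix()[:,2]; T=p+25*tz
out=[]
for n,b in(("side",(195,90,285,190)),("top",(225,110,305,198))):
    s=r.snapshot(n); k=600/(b[3]-b[1])*.9; im=cv2.convertScaleAbs(crop(s,*b,k),alpha=1.8,beta=20); im=im[:540]
    for P,c in((T,(0,0,255)),(p,(0,255,0))):
        u=(proj(s,P)[0]-b[:2]+.5)*k; cv2.drawMarker(im,tuple(int(v) for v in u),c,cv2.MARKER_CROSS,10,1); print(n,u)
    out.append(im)
h=np.hstack(out); print(h.shape); cv2.imwrite("pics/v9.png",cv2.resize(h,None,fx=790/h.shape[1],fy=790/h.shape[1],interpolation=cv2.INTER_AREA))
E
```

```text
side [214.26779567 304.90479371]
side [247.49636453 272.90029221]
top [264.753565   251.22645204]
top [290.73195697 274.37083946]
(540, 977, 3)
```

View pics/v9.png

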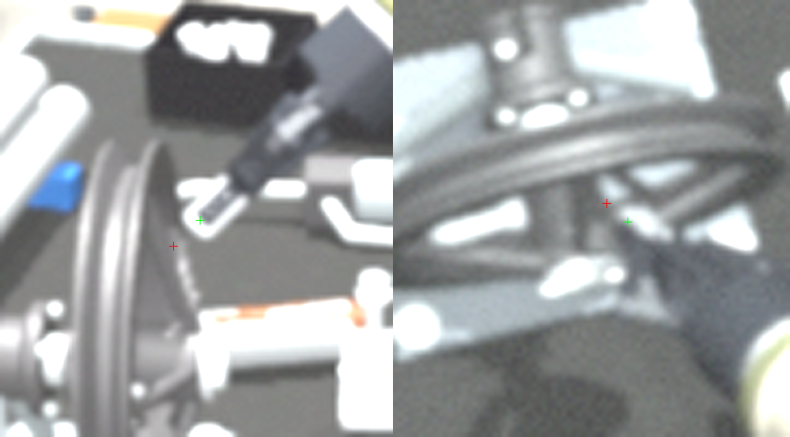

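```bash
sed -i 's/return T-25\*R/return T-TIP*R/; s/T=p+25\*R/T=p+TIP*R/' h.py; echo 'TIP=12.0' >> h.py; python3 - <<'E'
from h import *
p,R=cur(); P,Q=pose(-22,80,-21,-12,45,0); D=Q.as_matrix()[:,2]
s=plan([(p-30*R.as_matrix()[:,2],R,3),(P-40*D,Q,8),(P,Q,5)])
print("push")
plan([pose(-22,80,-21,f,45,max(f,0))+(1,) for f in np.arange(-9,16,3)],start=s)
E
```

```text
16 angular [[0.0, 0.0, 0.0], [-0.0, 0.0, 0.0], [-0.0, 0.0, 0.0], [-0.45, -0.1, -0.0], [-0.45, -0.1, -0.0], [-0.45, -0.1, -0.0], [-0.45, -0.1, -0.0], [-0.45, -0.1, -0.0], [-0.45, -0.1, -0.0], [-0.5, -0.05, -0.0], [-0.45, -0.1, -0.0], [-0.0, 0.0, -0.0], [-0.0, 0.0, -0.0], [-0.0, 0.0, -0.0], [-0.0, 0.0, -0.0], [-0.0, 0.0, -0.0]] 
travel [[-0.15, -0.1, 0.15], [-0.15, -0.15, 0.15], [-0.15, -0.1, 0.15], [-0.05, 0.25, -0.0], [-0.05, 0.25, -0.0], [-0.05, 0.25, -0.0], [-0.05, 0.25, -0.0], [-0.05, 0.25, -0.0], [-0.05, 0.25, -0.0], [-0.05, 0.2, -0.0], [-0.0, 0.25, -0.0], [0.15, 0.0, -0.15], [0.15, 0.05, -0.15], [0.15, 0.0, -0.15], [0.1, 0.05, -0.15], [0.15, 0.0, -0.1]] 
end [585.6  21.  263.1]
push
9 angular [[-0.0, 0.0, -0.0], [-0.0, 0.0, -0.0], [-0.0, 0.0, -0.0], [-0.0, 0.0, -0.0], [0.35, 0.1, -0.0], [0.35, 0.05, -0.0], [0.4, 0.1, -0.0], [0.35, 0.05, -0.0], [0.35, 0.1, -0.0]] 
travel [[0.0, -0.1, 0.05], [0.0, -0.1, 0.0], [0.05, -0.1, 0.05], [0.0, -0.1, 0.05], [0.05, -0.1, 0.0], [0.0, -0.1, 0.05], [0.05, -0.1, -0.0], [0.0, -0.15, -0.0], [0.05, -0.1, -0.0]] 
end [593.6 -17.  271.1]
```

>>> {"method": "apply_moves", "body": {"angular": [[0, 0, 0], [0, 0, 0], [0, 0, 0], [-0.45, -0.1, 0], [-0.45, -0.1, 0], [-0.45, -0.1, 0], [-0.45, -0.1, 0], [-0.45, -0.1, 0], [-0.45, -0.1, 0], [-0.5, -0.05, 0], [-0.45, -0.1, 0], [0, 0, 0], [0, 0, 0], [0, 0, 0], [0, 0, 0], [0, 0, 0], [0, 0, 0]], "travel": [[-0.15, -0.1, 0.15], [-0.15, -0.15, 0.15], [-0.15, -0.1, 0.15], [-0.05, 0.25, 0], [-0.05, 0.25, 0], [-0.05, 0.25, 0], [-0.05, 0.25, 0], [-0.05, 0.25, 0], [-0.05, 0.25, 0], [-0.05, 0.2, 0], [0, 0.25, 0], [0.15, 0, -0.15], [0.15, 0.05, -0.15], [0.15, 0, -0.15], [0.1, 0.05, -0.15], [0.15, 0, -0.1], [0, 0, 0]], "jaw": [0, 0, 0, 0, 0, 0, 0, 0, 0, 0, 0, 0, 0, 0, 0, 0, 0]}}

```text
time: 10.12
tool_pos: [585.8, 21.4, 262.7]
tcp_rot: [-179.7, -45.0, 11.6]
ft_force: [-0.9, -0.6, -1.0]
finger_gap: -0.2
grip_force: 0.0
```

>>> {"method": "apply_moves", "body": {"angular": [[0, 0, 0], [0, 0, 0], [0, 0, 0], [0, 0, 0], [0.35, 0.1, 0]], "travel": [[0, -0.1, 0.05], [0, -0.1, 0], [0.05, -0.1, 0.05], [0, -0.1, 0.05], [0.05, -0.1, 0]], "jaw": [0, 0, 0, 0, 0]}}

```text
time: 10.75
tool_pos: [589.8, 1.6, 270.2]
tcp_rot: [-175.6, -44.8, 8.8]
ft_force: [0.4, 1.3, 0.5]
finger_gap: 0.1
grip_force: 0.0
```

>>> {"method": "apply_moves", "body": {"angular": [[0.35, 0.05, 0], [0.4, 0.1, 0]], "travel": [[0, -0.1, 0.05], [0.05, -0.1, 0]], "jaw": [0, 0]}}

```text
time: 11.0
tool_pos: [591.9, -6.9, 272.2]
tcp_rot: [-167.0, -44.2, 2.7]
ft_force: [0.2, 0.4, -0.5]
finger_gap: -0.1
grip_force: 0.0
```

>>> {"method": "apply_moves", "body": {"angular": [[0.35, 0.05, 0], [0.35, 0.1, 0]], "travel": [[0, -0.15, 0], [0.05, -0.1, 0]], "jaw": [0, 0]}}

```text
time: 11.25
tool_pos: [593.2, -16.5, 271.5]
tcp_rot: [-159.2, -42.9, -2.6]
ft_force: [-11.7, 1.2, 4.2]
finger_gap: -0.0
grip_force: 6.1
```

```bash
python3 - <<'E'
from h import *
wheelpose()
old=cv2.imread("pics/t1.png"); g=lambda i:cv2.convertScaleAbs(i,alpha=1.8,beta=20)
t=r.snapshot("top"); new=g(crop(t,205,105,315,185,7))
D=cv2.absdiff(old,new).mean(2); D=cv2.blur(D,(21,21))
print(D[235:460:20,80:720:35].round().astype(int))
E
```

```text
x -21.6 r(spoke frame) 80.3 lat -22.3 | roll 15.3 J [-28.2 -26.2 123.4  43.5  59.7  41.2] F [-11.7   1.2   4.2]
[[  0   0   2   2   3   3   3   2   2   2   2   2   2   2   2   2   2   4
    2]
 [  1   2   2   2   2   2   3   2   2   2   2   2   2   2   2   3   2   2
    2]
 [  1   1   2   2   2   3   2   2   2   2   8   7   2   2   3   2   3   3
    2]
 [  2   1   2   3   2   2   1   3   2   3   6   7   5   3   2   3   3   2
    3]
 [  3   2   3   2   2   2   5   3   2  36  17   3   4   3   3   2   2   2
    2]
 [  4   2   2   3   3   3   2   2   4 110  90   2   3   3   2   2   2   3
    2]
 [  3   4   1   3   2   0   1   2   5  58  91  12   9   3   2   0   1   3
    2]
 [  3   2   3   6   4   2   2   3  11  22  38  49  23  38  16   0   0   3
    2]
 [  3   3   3   2   5   3   2  10  38  90 123  75  57  66  85  11   0   2
    2]
 [  3   4   4   2   3   3   3  14  77 124 156 126  93 128  89  37   1   3
    3]
 [  2   3   3   3   2   2   8  18 119  49 130 125 136 129  74  11   2   2
    3]
 [  2   2   2   2   2   2  10  26  65  40  87 124  75  28  10   3   3   2
    2]]
```

```bash
sed -i 's/^TIP=.*/TIP=3.0/' h.py; python3 - <<'E'
from h import *
p,R=cur(); P,Q=pose(-22,80,-21,-6,45,0); D=Q.as_matrix()[:,2]
s=plan([(P-11*D,Q,5),(P,Q,2)])
print("push")
plan([pose(-22,80,-21,f,45,max(f,0))+(1,) for f in np.arange(-3,22,3)],start=s)
E
```

```text
7 angular [[-0.35, -0.1, -0.0], [-0.35, -0.1, -0.0], [-0.4, -0.05, -0.0], [-0.35, -0.1, -0.0], [-0.4, -0.05, -0.05], [0.0, -0.0, 0.0], [0.0, -0.0, 0.0]] 
travel [[-0.05, 0.15, -0.0], [-0.05, 0.15, -0.05], [-0.05, 0.15, -0.0], [-0.05, 0.15, -0.05], [-0.0, 0.2, -0.0], [0.1, 0.0, -0.1], [0.1, 0.0, -0.1]] 
end [593.4  14.7 259.4]
push
9 angular [[0.0, -0.0, 0.0], [0.0, -0.0, 0.0], [0.35, 0.05, 0.0], [0.4, 0.1, 0.0], [0.35, 0.05, 0.0], [0.35, 0.1, 0.0], [0.4, 0.05, 0.0], [0.35, 0.1, 0.0], [0.35, 0.05, 0.0]] 
travel [[0.0, -0.1, 0.05], [0.05, -0.1, 0.0], [-0.0, -0.1, 0.05], [0.0, -0.1, 0.0], [0.05, -0.1, 0.0], [0.0, -0.1, 0.05], [0.05, -0.1, -0.0], [0.0, -0.15, -0.0], [0.05, -0.1, -0.05]] 
end [601.4 -23.3 263.4]
```

>>> {"method": "apply_moves", "body": {"angular": [[-0.35, -0.1, 0], [-0.35, -0.1, 0], [-0.4, -0.05, 0], [-0.35, -0.1, 0], [-0.4, -0.05, 0], [0, 0, 0], [0, 0, 0], [0, 0, 0]], "travel": [[-0.05, 0.15, 0], [-0.05, 0.15, -0.05], [-0.05, 0.15, 0], [-0.05, 0.15, -0.05], [0, 0.2, 0], [0.1, 0, -0.1], [0.1, 0, -0.1], [0, 0, 0]], "jaw": [0, 0, 0, 0, 0, 0, 0, 0]}}

```text
time: 12.3
tool_pos: [593.7, 14.9, 258.5]
tcp_rot: [179.8, -44.9, 12.0]
ft_force: [-0.3, -1.0, -0.1]
finger_gap: 0.3
grip_force: 0.0
```

>>> {"method": "apply_moves", "body": {"angular": [[0, 0, 0], [0, 0, 0], [0.35, 0.05, 0], [0.4, 0.1, 0]], "travel": [[0, -0.1, 0.05], [0.05, -0.1, 0], [0, -0.1, 0.05], [0, -0.1, 0]], "jaw": [0, 0, 0, 0]}}

```text
time: 12.8
tool_pos: [595.9, -0.9, 264.2]
tcp_rot: [-171.6, -44.8, 5.9]
ft_force: [-0.4, -0.7, 0.5]
finger_gap: -0.3
grip_force: 0.0
```

>>> {"method": "apply_moves", "body": {"angular": [[0.35, 0.05, 0], [0.35, 0.1, 0]], "travel": [[0.05, -0.1, 0], [0, -0.1, 0.05]], "jaw": [0, 0]}}

```text
time: 13.05
tool_pos: [597.6, -8.7, 265.4]
tcp_rot: [-163.6, -43.8, 0.3]
ft_force: [-1.6, 1.5, -0.1]
finger_gap: -0.5
grip_force: 1.4
```

>>> {"method": "apply_moves", "body": {"angular": [[0.4, 0.05, 0], [0.35, 0.1, 0]], "travel": [[0.05, -0.1, 0], [0, -0.15, 0]], "jaw": [0, 0]}}

```text
time: 13.3
tool_pos: [599.5, -18.6, 265.7]
tcp_rot: [-155.4, -42.4, -5.2]
ft_force: [-2.4, 1.5, -0.1]
finger_gap: 0.0
grip_force: 1.1
```

```bash
cat >> h.py <<'E'
def nip(prior,span=25):
    t=r.snapshot("top"); g=cv2.cvtColor(t["color"],cv2.COLOR_RGB2GRAY).astype(np.float32); th=np.arange(prior-span,prior+span+.1,1.)
    c=np.array([625.2,-7.9,180.])
    sc=[]
    for a in th:
        v=[]
        for off in(-5,0,5):
            P=W(np.zeros(15),np.linspace(40,90,15),a,c)+off*X; q=proj(t,P).astype(np.float32); v.append(cv2.remap(g,q[:,:1],q[:,1:],1).mean())
        sc.append(np.mean(v))
    sc=np.array(sc); print("nip",th[sc.argmax()],sc.max().round(), "centroid",((th*(sc-sc.min())**6).sum()/((sc-sc.min())**6).sum()).round(1)); print(dict(zip(th[::4].astype(int).tolist(),sc[::4].astype(int).tolist())))
E
python3 - <<'E'
from h import *
wheelpose(); nip(260)
s=plan([pose(-22,80,-21,f)+(1,) for f in np.arange(21,46,3)])
E
```

```text
x -22.2 r(spoke frame) 81.0 lat -21.7 | roll 18.2 J [-29.5 -23.2 122.4  46.4  60.6  39.7] F [-2.4  1.5 -0.1]
nip 255.0 138.0 centroid 254.6
{235: 125, 239: 129, 243: 133, 247: 136, 251: 137, 255: 137, 259: 137, 263: 135, 267: 132, 271: 129, 275: 126, 279: 123, 283: 119}
9 angular [[0.35, 0.1, -0.0], [0.4, 0.05, -0.0], [0.35, 0.1, -0.0], [0.35, 0.05, -0.0], [0.4, 0.1, -0.0], [0.35, 0.05, -0.0], [0.35, 0.1, -0.0], [0.4, 0.05, -0.0], [0.35, 0.1, -0.0]] 
travel [[0.0, -0.1, -0.05], [0.05, -0.1, 0.0], [0.0, -0.1, -0.0], [0.05, -0.1, -0.05], [0.0, -0.1, -0.05], [0.05, -0.1, -0.0], [0.0, -0.1, -0.05], [0.0, -0.1, -0.05], [0.05, -0.1, -0.05]] 
end [607.7 -55.7 253.5]
```

>>> {"method": "apply_moves", "body": {"angular": [[0.35, 0.1, 0], [0.4, 0.05, 0], [0.35, 0.1, 0], [0.35, 0.05, 0]], "travel": [[0, -0.1, -0.05], [0.05, -0.1, 0], [0, -0.1, 0], [0.05, -0.1, -0.05]], "jaw": [0, 0, 0, 0]}}

```text
time: 13.85
tool_pos: [603.6, -34.8, 262.1]
tcp_rot: [-141.1, -38.1, -14.5]
ft_force: [-13.1, -1.9, 7.3]
finger_gap: -0.5
grip_force: 7.4
```

```bash
python3 - <<'E'
from h import *
wheelpose(); nip(265,35)
s=plan([pose(-22,80,-21,f)+(1,) for f in np.arange(33,55,3)])
old=cv2.imread("pics/t1.png"); g=lambda i:cv2.convertScaleAbs(i,alpha=1.8,beta=20)
t=r.snapshot("top"); new=g(crop(t,205,105,315,185,7))
D=cv2.absdiff(old,new).mean(2); D=cv2.blur(D,(21,21))
print(D[235:460:20,80:720:35].round().astype(int))
E
```

```text
x -21.5 r(spoke frame) 80.0 lat -21.9 | roll 29.9 J [-35.8 -14.4 118.2  54.4  69.   37.2] F [-13.1  -1.9   7.3]
nip 257.0 110.0 centroid 263.4
{230: 102, 234: 104, 238: 105, 242: 107, 246: 108, 250: 109, 254: 109, 258: 109, 262: 109, 266: 109, 270: 108, 274: 108, 278: 108, 282: 108, 286: 107, 290: 107, 294: 107, 298: 106}
8 angular [[0.4, 0.1, -0.0], [0.35, 0.05, -0.0], [0.4, 0.1, -0.0], [0.35, 0.05, -0.0], [0.35, 0.1, -0.0], [0.4, 0.1, -0.0], [0.35, 0.05, -0.0], [0.35, 0.1, -0.0]] 
travel [[0.0, -0.1, -0.0], [0.05, -0.1, -0.05], [0.0, -0.1, -0.05], [0.0, -0.1, -0.05], [0.05, -0.1, -0.05], [0.0, -0.1, -0.05], [0.05, -0.1, -0.1], [-0.0, -0.05, -0.05]] 
end [609.6 -65.5 245.3]
[[  0   0   2   2   2   2   3   3   3   3   2   2   3   3   2   2   3   2
    2]
 [  1   2   2   2   3   2   2   3   2   2   1   3   8   3   3   4   3   3
    4]
 [  1   1   2   4   2   3   2   2   2   2   7  50  73   3   4  22  11   3
    3]
 [  2   1   2   3   2   2   2   5   3  19  15  55  27  10  19  25  13   3
    3]
 [  3   3   2   3   2  11  27  47   3  29  31  67  26  19  33  17   5   3
    3]
 [  3   3   2   3  13  49   9  26   3  30  11  83  50  27  35   4   2   3
    3]
 [  4   3   2  15 104  33  37  22   7  31  43  31  45  18  87  47  10   3
    3]
 [  3   3   8  18  85  38  15  16  23  34  62  58  42  61 128 130  95   4
    2]
 [  3   3   8   5  10  31  40  28   9  28  89  43  73  77 128 136 137   5
    2]
 [  3   4   3  13  10  10  15  16   8   2  73  70  97 129 140 131 106  10
    3]
 [  4   3   3  10   5   3   4   4   0  14  51  38 120 130  86  33  11   8
    9]
 [  3   3   2   2   3   2   2   2   4  20  43  28  51  33   7   6  29  81
   78]]
```

```bash
cat >> h.py <<'E'
def tipfind(im,thr=215):
    g=im.mean(2) if im.ndim==3 else im
    m=(g>thr).astype(np.uint8); n,l,st,ce=cv2.connectedComponentsWithStats(m)
    for i in range(1,n):
        x,y,w,h_,a=st[i]
        if a>250 and 100<x<620 and 180<y<400: print("comp",(x,y,w,h_,a),ce[i].round(), [v if isinstance(v,float) else np.round(v).tolist() for v in cv2.minAreaRect(np.argwhere(l==i)[:,::-1].astype(np.float32))])
E
python3 - <<'E'
from h import *
old=cv2.imread("pics/t1.png"); t=r.snapshot("top"); new=cv2.convertScaleAbs(crop(t,205,105,315,185,7),alpha=1.8,beta=20)
print("old");tipfind(old);print("new");tipfind(new)
for a in range(250,290,5): print(a,((proj(t,W(np.zeros(2),np.array([30.,90.]),a,np.array([625.2,-7.9,180.])))-[205,105]+.5)*7).round().tolist())
cv2.imwrite("pics/n10.png",np.hstack([cv2.resize(new[150:470],None,fx=.6,fy=.6),cv2.resize(old[150:470],None,fx=.4,fy=.6)]))
s=r.snapshot("side"); p,R=cur(); tz=R.as_matrix()[:,2]
b=(195,90,265,165); im=cv2.convertScaleAbs(crop(s,*b,6),alpha=1.8,beta=20)
for L in(0,10,25):
    u=(proj(s,p+L*tz)[0]-b[:2]+.5)*6; cv2.circle(im,tuple(int(v) for v in u),2,(0,0,255),-1)
k=crop(t,225,110,290,185,6); k=cv2.convertScaleAbs(k,alpha=1.8,beta=20)
for L in(0,10,25):
    u=(proj(t,p+L*tz)[0]-[225,110]+.5)*6; cv2.circle(k,tuple(int(v) for v in u),2,(0,0,255),-1)
h=np.hstack([im[:450],k[:450]])[:, :800]; print(h.shape); cv2.imwrite("pics/n11.png",h)
E
```

```text
old
comp (np.int32(317), np.int32(181), np.int32(76), np.int32(37), np.int32(1924)) [353. 199.] [[354.0, 198.0], [33.0, 75.0], 79.2156982421875]
comp (np.int32(288), np.int32(188), np.int32(28), np.int32(22), np.int32(451)) [301. 199.] [[300.0, 199.0], [25.0, 22.0], 45.0]
comp (np.int32(355), np.int32(230), np.int32(95), np.int32(27), np.int32(1215)) [402. 243.] [[402.0, 243.0], [16.0, 97.0], 75.25643920898438]
comp (np.int32(487), np.int32(269), np.int32(62), np.int32(24), np.int32(889)) [516. 280.] [[518.0, 281.0], [20.0, 62.0], 82.40535736083984]
comp (np.int32(197), np.int32(317), np.int32(130), np.int32(63), np.int32(4059)) [266. 350.] [[262.0, 353.0], [40.0, 133.0], 71.56504821777344]
comp (np.int32(345), np.int32(332), np.int32(312), np.int32(135), np.int32(16780)) [519. 409.] [[500.0, 413.0], [88.0, 316.0], 74.11986541748047]
new
comp (np.int32(288), np.int32(181), np.int32(104), np.int32(38), np.int32(2412)) [343. 199.] [[340.0, 200.0], [35.0, 102.0], 82.99872589111328]
comp (np.int32(353), np.int32(230), np.int32(98), np.int32(27), np.int32(1260)) [403. 243.] [[402.0, 243.0
[... 210 characters left out ...]
), np.int32(63), np.int32(62), np.int32(1980)) [462. 313.] [[464.0, 316.0], [77.0, 42.0], 57.9946174621582]
comp (np.int32(232), np.int32(312), np.int32(101), np.int32(46), np.int32(2900)) [287. 337.] [[283.0, 341.0], [38.0, 102.0], 72.34988403320312]
comp (np.int32(598), np.int32(331), np.int32(45), np.int32(37), np.int32(1156)) [623. 349.] [[624.0, 347.0], [46.0, 34.0], 32.47119140625]
250 [[321.0, 336.0], [208.0, 371.0]]
255 [[319.0, 335.0], [202.0, 369.0]]
260 [[318.0, 334.0], [198.0, 366.0]]
265 [[317.0, 333.0], [195.0, 363.0]]
270 [[317.0, 332.0], [193.0, 360.0]]
275 [[317.0, 330.0], [193.0, 356.0]]
280 [[318.0, 329.0], [194.0, 352.0]]
285 [[319.0, 328.0], [196.0, 348.0]]
(450, 800, 3)
```

View pics/n11.png

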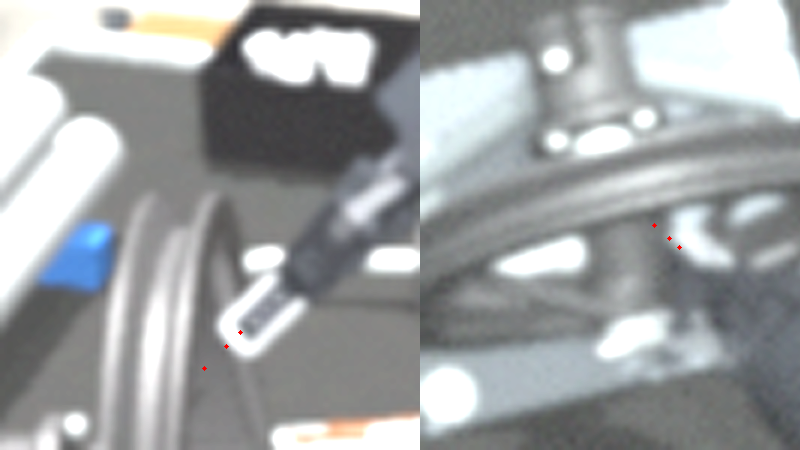

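```bash
python3 - <<'E'
from h import *
p,R=cur(); s=r.snapshot("side");t=r.snapshot("top"); M=R.as_matrix()
def ray(S,u): 
    return -S["R"].T@S["t"], S["R"].T@np.array([(u[0]-S["cx"])/S["fx"],(u[1]-S["cy"])/S["fy"],1])
for us,ut in(((228,340),(675,222)),((228,340),(690,215)),((235,350),(680,240)),((222,325),(672,210))):
    o1,d1=ray(s,(195+us[0]/6-.5,90+us[1]/6-.5)); o2,d2=ray(t,(225+(ut[0]-420)/6-.5,110+ut[1]/6-.5))
    k=np.linalg.lstsq(np.c_[d1,-d2],o2-o1,rcond=None)[0]; A=o1+k[0]*d1;B=o2+k[1]*d2
    print((A+B)/2,"gap",np.linalg.norm(A-B).round(1),"in tool",(M.T@((A+B)/2-p)).round(1))
print(p,M.round(2), r.sense()["finger_gap"])
P=C-np.array([0,0,166]); 
E
```

```text
[614.25358967 -34.52294761 256.90504383] gap 7.7 in tool [5.2 3.3 9.8]
[618.31632246 -42.79262207 251.34833282] gap 9.2 in tool [ 6.5 13.9 11.7]
[608.87130964 -36.44154843 250.20963452] gap 2.2 in tool [-2.6  7.3  9.6]
[617.40569665 -33.14141637 266.07742831] gap 9.9 in tool [13.  -1.8  6.8]
[603.60881387 -35.39215063 261.34765036] [[ 0.76  0.18  0.62]
 [-0.2  -0.85  0.49]
 [ 0.62 -0.49 -0.61]] 0.0870283579726388
```

```bash
sed -i 's/^TIP=.*/TIP=-6.0/' h.py; python3 - <<'E'
from h import *
p,R=cur(); P,Q=pose(-22,80,-21,7,45,7); D=Q.as_matrix()[:,2]
s=plan([(p-12*R.as_matrix()[:,2],R,2),(P-20*D,Q,6),(P,Q,4)])
print("push")
plan([pose(-22,80,-21,f)+(1,) for f in np.arange(10,56,3)],start=s)
E
```

```text
12 angular [[0.0, 0.0, 0.0], [-0.0, 0.0, 0.0], [-0.45, -0.1, -0.0], [-0.45, -0.1, -0.0], [-0.45, -0.1, -0.0], [-0.45, -0.1, -0.0], [-0.5, -0.1, -0.0], [-0.45, -0.05, -0.05], [-0.0, -0.0, 0.0], [-0.0, -0.0, 0.0], [-0.0, -0.0, 0.0], [-0.0, -0.0, 0.0]] 
travel [[-0.1, -0.05, 0.1], [-0.1, -0.1, 0.1], [-0.05, 0.15, 0.0], [-0.0, 0.15, 0.0], [-0.05, 0.15, 0.0], [-0.0, 0.15, 0.0], [-0.05, 0.15, 0.05], [-0.0, 0.15, 0.0], [0.1, 0.05, -0.1], [0.05, 0.0, -0.1], [0.1, 0.05, -0.05], [0.05, 0.0, -0.1]] 
end [601.6  -1.3 257.4]
push
16 angular [[0.35, 0.05, 0.0], [0.4, 0.1, 0.0], [0.35, 0.05, 0.0], [0.35, 0.1, 0.0], [0.4, 0.05, 0.0], [0.35, 0.1, 0.0], [0.35, 0.05, 0.0], [0.4, 0.1, 0.0], [0.35, 0.05, 0.0], [0.35, 0.1, 0.0], [0.4, 0.05, 0.0], [0.35, 0.1, 0.0], [0.35, 0.05, 0.0], [0.4, 0.1, 0.0], [0.35, 0.05, 0.0], [0.35, 0.1, 0.0]] 
travel [[0.05, -0.1, 0.0], [0.0, -0.1, 0.05], [0.05, -0.1, -0.0], [0.0, -0.1, -0.0], [0.05, -0.1, -0.05], [-0.0, -0.1, 0.0], [0.0, -0.1, -0.0], [0.05, -0.1, -0.05], [0.0, -0.1, -0.0], [0.05, -0.1, -0.05], [-0.0, -0.05, -0.05], [0.0, -0.1, -0.05], [0.05, -0.1, -0.05], [0.0, -0.1, -0.05], [0.0, -0.05, -0.05], [0.05, -0.1, -0.05]] 
end [615.6 -61.3 241.4]
```

>>> {"method": "apply_moves", "body": {"angular": [[0, 0, 0], [0, 0, 0], [-0.45, -0.1, 0], [-0.45, -0.1, 0], [-0.45, -0.1, 0], [-0.45, -0.1, 0], [-0.5, -0.1, 0], [-0.45, -0.05, -0.05], [0, 0, 0], [0, 0, 0], [0, 0, 0], [0, 0, 0], [0, 0, 0]], "travel": [[-0.1, -0.05, 0.1], [-0.1, -0.1, 0.1], [-0.05, 0.15, 0], [0, 0.15, 0], [-0.05, 0.15, 0], [0, 0.15, 0], [-0.05, 0.15, 0.05], [0, 0.15, 0], [0.1, 0.05, -0.1], [0.05, 0, -0.1], [0.1, 0.05, -0.05], [0.05, 0, -0.1], [0, 0, 0]], "jaw": [0, 0, 0, 0, 0, 0, 0, 0, 0, 0, 0, 0, 0]}}

```text
time: 15.78
tool_pos: [601.6, -0.8, 256.5]
tcp_rot: [-169.9, -44.4, 4.4]
ft_force: [-0.2, -0.8, -0.4]
finger_gap: 0.2
grip_force: 0.0
```

>>> {"method": "apply_moves", "body": {"angular": [[0.35, 0.05, 0], [0.4, 0.1, 0], [0.35, 0.05, 0], [0.35, 0.1, 0]], "travel": [[0.05, -0.1, 0], [0, -0.1, 0.05], [0.05, -0.1, 0], [0, -0.1, 0]], "jaw": [0, 0, 0, 0]}}

```text
time: 16.27
tool_pos: [605.8, -17.0, 259.7]
tcp_rot: [-154.0, -41.8, -6.6]
ft_force: [-0.3, 0.1, -0.2]
finger_gap: 0.1
grip_force: 0.0
```

>>> {"method": "apply_moves", "body": {"angular": [[0.4, 0.05, 0], [0.35, 0.1, 0], [0.35, 0.05, 0]], "travel": [[0.05, -0.1, -0.05], [0, -0.1, 0], [0, -0.1, 0]], "jaw": [0, 0, 0]}}

```text
time: 16.65
tool_pos: [607.8, -28.7, 257.8]
tcp_rot: [-142.9, -38.7, -13.7]
ft_force: [1.0, 5.1, 0.7]
finger_gap: -0.1
grip_force: 2.7
```

>>> {"method": "apply_moves", "body": {"angular": [[0.4, 0.1, 0], [0.35, 0.05, 0], [0.35, 0.1, 0], [0.4, 0.05, 0]], "travel": [[0.05, -0.1, -0.05], [0, -0.1, 0], [0.05, -0.1, -0.05], [0, -0.05, -0.05]], "jaw": [0, 0, 0, 0]}}

```text
time: 17.15
tool_pos: [612.1, -43.0, 252.4]
tcp_rot: [-129.7, -32.8, -21.5]
ft_force: [-1.5, 2.0, 3.5]
finger_gap: 0.1
grip_force: 2.0
```

>>> {"method": "apply_moves", "body": {"angular": [[0.35, 0.1, 0], [0.35, 0.05, 0], [0.4, 0.1, 0]], "travel": [[0, -0.1, -0.05], [0.05, -0.1, -0.05], [0, -0.1, -0.05]], "jaw": [0, 0, 0]}}

```text
time: 17.52
tool_pos: [613.8, -54.7, 245.9]
tcp_rot: [-121.3, -27.4, -25.6]
ft_force: [0.5, 3.0, 1.2]
finger_gap: -0.3
grip_force: 1.7
```

```bash
python3 - <<'E'
from h import *
wheelpose()
plan([pose(-22,80,-21,f)+(1,) for f in np.arange(51,70,3)])
t=r.snapshot("top"); new=cv2.convertScaleAbs(crop(t,205,105,315,185,7),alpha=1.8,beta=20); tipfind(new)
E
```

```text
x -21.9 r(spoke frame) 80.2 lat -21.6 | roll 49.3 J [-42.2   1.9 111.3  64.2  80.3  37.6] F [0.5 3.  1.2]
7 angular [[0.2, 0.05, 0.0], [0.35, 0.05, 0.0], [0.4, 0.1, 0.0], [0.35, 0.05, 0.0], [0.35, 0.1, 0.0], [0.4, 0.05, 0.0], [0.35, 0.1, 0.0]] 
travel [[0.0, -0.05, -0.05], [0.0, -0.1, -0.05], [0.05, -0.05, -0.1], [0.0, -0.1, -0.05], [0.0, -0.05, -0.05], [0.05, -0.05, -0.1], [-0.0, -0.1, -0.1]] 
end [617.8 -74.7 225.9]
comp (np.int32(318), np.int32(181), np.int32(73), np.int32(38), np.int32(1926)) [353. 200.] [[353.0, 198.0], [33.0, 72.0], 78.69007110595703]
comp (np.int32(288), np.int32(188), np.int32(27), np.int32(22), np.int32(445)) [301. 199.] [[301.0, 199.0], [22.0, 24.0], 63.43495178222656]
comp (np.int32(353), np.int32(230), np.int32(94), np.int32(28), np.int32(1204)) [402. 243.] [[400.0, 244.0], [16.0, 96.0], 74.74488067626953]
comp (np.int32(439), np.int32(271), np.int32(100), np.int32(54), np.int32(3016)) [490. 295.] [[488.0, 303.0], [55.0, 96.0], 82.303955078125]
comp (np.int32(306), np.int32(308), np.int32(39), np.int32(31), np.int32(872)) [327. 322.] [[327.0, 322.0], [34.0, 33.0], 45.0]
comp (np.int32(228), np.int32(336), np.int32(38), np.int32(19), np.int32(330)) [246. 345.] [[246.0, 344.0], [10.0, 39.0], 64.98310089111328]
comp (np.int32(345), np.int32(356), np.int32(126), np.int32(101), np.int32(6142)) [406. 414.] [[399.0, 402.0], [89.0, 127.0], 75.74996948242188]
```

>>> {"method": "apply_moves", "body": {"angular": [[0.2, 0.05, 0], [0.35, 0.05, 0], [0.4, 0.1, 0], [0.35, 0.05, 0], [0.35, 0.1, 0], [0.2, 0.05, 0], [0, 0, 0]], "travel": [[0, -0.05, -0.05], [0, -0.1, -0.05], [0.05, -0.05, -0.1], [0, -0.1, -0.05], [0, -0.05, -0.05], [0, -0.05, -0.05], [0, 0, 0]], "jaw": [0, 0, 0, 0, 0, 0, 0]}}

```text
time: 18.45
tool_pos: [615.7, -70.9, 230.9]
tcp_rot: [-109.0, -17.6, -30.5]
ft_force: [-0.1, 0.2, 1.3]
finger_gap: -0.4
grip_force: 0.5
```

```bash
python3 - <<'E'
from h import *
wheelpose()
p,R=cur(); z=R.as_matrix()[:,2]; lat=Y*10
# back off: 6mm counter-clockwise, then out along -z 90
a=np.radians(60); e=-np.sin(a)*Z-np.cos(a)*Y
s=plan([(p-8*e,R,2),(p-8*e-90*z,R,6)])
P,Q=pose(-150,200,-40,-10,45,0); plan([(P,Q,14)],start=s)
E
```

```text
x -23.3 r(spoke frame) 80.3 lat -19.5 | roll 64.0 J [-45.6  14.2 106.2  69.9  88.5  39.9] F [-0.1  0.2  1.3]
8 angular [[0.0, 0.0, 0.0], [0.0, 0.0, 0.0], [0.0, 0.0, 0.0], [0.0, 0.0, 0.0], [0.0, 0.0, 0.0], [0.0, 0.0, 0.0], [0.0, 0.0, 0.0], [0.0, 0.0, 0.0]] 
travel [[-0.0, 0.05, 0.1], [-0.0, 0.05, 0.05], [-0.2, -0.3, 0.1], [-0.2, -0.3, 0.1], [-0.2, -0.3, 0.15], [-0.25, -0.25, 0.1], [-0.2, -0.3, 0.15], [-0.25, -0.25, 0.1]] 
end [ 563.7 -134.9  264.9]
14 angular [[-0.55, -0.1, 0.0], [-0.55, -0.1, 0.0], [-0.55, -0.1, 0.0], [-0.55, -0.1, 0.0], [-0.55, -0.1, 0.0], [-0.55, -0.15, 0.0], [-0.55, -0.1, 0.0], [-0.6, -0.15, 0.0], [-0.55, -0.1, 0.0], [-0.6, -0.1, 0.0], [-0.55, -0.15, 0.0], [-0.6, -0.1, 0.0], [-0.55, -0.15, 0.05], [-0.6, -0.1, 0.0]] 
travel [[-0.2, 0.3, 0.2], [-0.2, 0.3, 0.2], [-0.15, 0.3, 0.2], [-0.2, 0.3, 0.15], [-0.15, 0.3, 0.2], [-0.2, 0.3, 0.15], [-0.15, 0.3, 0.2], [-0.2, 0.3, 0.15], [-0.15, 0.3, 0.2], [-0.2, 0.3, 0.15], [-0.15, 0.3, 0.2], [-0.2, 0.3, 0.15], [-0.15, 0.3, 0.2], [-0.2, 0.35, 0.15]] 
end [463.7  35.1 364.9]
```

>>> {"method": "apply_moves", "body": {"angular": [[0, 0, 0], [0, 0, 0], [0, 0, 0], [0, 0, 0], [0, 0, 0], [0, 0, 0], [0, 0, 0], [0, 0, 0]], "travel": [[0, 0.05, 0.1], [0, 0.05, 0.05], [-0.2, -0.3, 0.1], [-0.2, -0.3, 0.1], [-0.2, -0.3, 0.15], [-0.25, -0.25, 0.1], [-0.2, -0.3, 0.15], [-0.25, -0.25, 0.1]], "jaw": [0, 0, 0, 0, 0, 0, 0, 0]}}

```text
time: 19.45
tool_pos: [563.2, -135.6, 266.1]
tcp_rot: [-109.0, -17.6, -30.4]
ft_force: [-0.3, -0.6, -0.6]
finger_gap: 0.0
grip_force: 0.0
```

```bash
cat >> h.py <<'E'
# reference-image model: render wheel coarse (nipple bright, spokes) and correlate with image minus nothing; score both views
def render(s,th,c,shape=(384,512)):
    im=np.full(shape,0,np.float32); q=lambda P:proj(s,P)
    def cyl(P0,P1,rad,val):
        # thick line in image
        a,b=q(P0)[0],q(P1)[0]; d=np.linalg.norm(s["R"]@((P0+P1)/2)+s["t"]); w=max(1,int(round(8*2*rad*s["fx"]/d)))
        cv2.line(big,tuple(int(v*8) for v in a+.5),tuple(int(v*8) for v in b+.5),val,w)
    big=np.zeros((shape[0]*8,shape[1]*8),np.uint8)
    for a in(36,108,180,252,324):
        for sg in(1,-1):
            cyl(W(-13.*-sg,124.,th+a,c) if sg<0 else W(-13.,124.,th+a,c), W(-40.*sg,26.,th+a,c),6,100)
    cyl(W(0.,27.,th,c),W(0.,92.,th,c),7,255)
    return cv2.resize(big,(shape[1],shape[0]),interpolation=cv2.INTER_AREA)
def nip2(lo,hi):
    """bright-nipple contrast on line vs sides, both views"""
    c=np.array([624.,-8.,180.]); best=[]
    S=[r.snapshot(n) for n in("top","side")]; G=[cv2.cvtColor(s["color"],cv2.COLOR_RGB2GRAY).astype(np.float32) for s in S]
    for th in range(lo,hi,3):
        row=[]
        for s,g in zip(S,G):
            P=np.array([W(0.,rr,th,c) for rr in(35,50,62,75,88)]); q=proj(s,P).astype(np.float32); row.append(cv2.remap(g,q[:,:1],q[:,1:],1).ravel().astype(int).tolist())
        print(th,row)
E
python3 - <<'E'
from h import *
nip2(290,345)
t=r.snapshot("top"); new=cv2.convertScaleAbs(crop(t,205,105,315,185,7),alpha=1.8,beta=20); tipfind(new,205)
cv2.imwrite("pics/t12.png",new)
s=r.snapshot("side");cv2.imwrite("pics/s12.png",cv2.convertScaleAbs(crop(s,180,115,260,225,5),alpha=1.8,beta=20))
E
```

```text
290 [[112, 79, 82, 69, 53], [58, 63, 71, 70, 65]]
293 [[116, 82, 83, 62, 54], [64, 64, 73, 71, 66]]
296 [[119, 84, 86, 59, 51], [72, 66, 74, 73, 67]]
299 [[122, 87, 87, 56, 53], [84, 69, 76, 74, 68]]
302 [[125, 92, 85, 56, 55], [94, 73, 77, 76, 70]]
305 [[126, 98, 81, 59, 57], [101, 75, 79, 77, 72]]
308 [[126, 101, 79, 59, 60], [103, 73, 79, 79, 74]]
311 [[127, 103, 77, 61, 60], [103, 72, 78, 80, 75]]
314 [[128, 106, 78, 61, 61], [102, 74, 79, 80, 75]]
317 [[128, 110, 80, 56, 63], [101, 76, 79, 82, 75]]
320 [[128, 112, 81, 60, 63], [101, 76, 78, 83, 77]]
323 [[119, 110, 80, 63, 65], [95, 72, 77, 84, 80]]
326 [[111, 109, 80, 62, 65], [87, 69, 77, 86, 81]]
329 [[98, 108, 83, 66, 67], [76, 67, 76, 86, 85]]
332 [[84, 104, 83, 66, 69], [69, 66, 76, 88, 87]]
335 [[70, 95, 78, 68, 72], [64, 64, 78, 89, 90]]
338 [[59, 81, 75, 69, 74], [62, 62, 78, 89, 94]]
341 [[54, 64, 70, 68, 76], [61, 61, 78, 92, 97]]
344 [[53, 54, 60, 68, 81], [60, 62, 76, 95, 102]]
comp (np.int32(288), np.int32(181), np.int32(107), np.int32(39), np.int32(2655)) [343. 200.] [[341.0, 200.0], [36.0, 106.0], 83.41805267333984]
comp (np.int32(337), np.int32(228), np.int32(125), np.int32(35), np.int32(1818)) [400. 244.] [[399.0, 244.0], [19.0, 127.0], 76.60750579833984]
comp (np.int32(437), np.int32(280), np.int32(62), np.int32(36), np.int32(1551)) [463. 295.] [[466.0, 292.0], [35.0, 60.0], 68.19859313964844]
comp (np.int32(295), np.int32(310), np.int32(50), np.int32(29), np.int32(1042)) [322. 324.] [[320.0, 324.0], [28.0, 49.0], 90.0]
comp (np.int32(343), np.int32(330), np.int32(404), np.int32(144), np.int32(21334)) [533. 409.] [[540.0, 396.0], [118.0, 403.0], 82.16447448730469]
comp (np.int32(229), np.int32(397), np.int32(63), np.int32(11), np.int32(541)) [263. 402.] [[260.0, 402.0], [10.0, 62.0], 90.0]
```

```bash
sed -i 's/^TIP=.*/TIP=-4.0/' h.py; python3 - <<'E'
from h import *
p,R=cur(); P,Q=pose(-22,80,-23,-10,45,-10); D=Q.as_matrix()[:,2]; B=P-60*D; print(B,P)
mid=Ro.from_rotvec((Q*R.inv()).as_rotvec()*.5)*R
s=plan([(np.array([530,-60,330.]),mid,8),(B,Q,8)])
print("insert");plan([(P,Q,8)],start=s)
E
```

```text
[553.22963193  21.6457428  293.78710961] [596.27088501  22.95996288 252.00525519]
16 angular [[-0.55, -0.1, 0.0], [-0.55, -0.1, 0.0], [-0.55, -0.1, 0.0], [-0.6, -0.15, 0.0], [-0.55, -0.1, 0.0], [-0.6, -0.15, 0.0], [-0.6, -0.1, 0.0], [-0.55, -0.15, 0.05], [-0.55, -0.1, -0.0], [-0.55, -0.1, -0.0], [-0.55, -0.1, 0.0], [-0.6, -0.15, 0.0], [-0.55, -0.1, 0.0], [-0.6, -0.15, 0.0], [-0.55, -0.1, 0.0], [-0.6, -0.15, 0.0]] 
travel [[-0.1, 0.25, 0.2], [-0.1, 0.25, 0.2], [-0.1, 0.25, 0.2], [-0.1, 0.2, 0.2], [-0.1, 0.25, 0.2], [-0.1, 0.2, 0.2], [-0.1, 0.25, 0.2], [-0.15, 0.2, 0.2], [0.05, 0.25, -0.1], [0.1, 0.25, -0.1], [0.05, 0.25, -0.1], [0.1, 0.25, -0.1], [0.05, 0.25, -0.1], [0.1, 0.25, -0.15], [0.05, 0.3, -0.1], [0.1, 0.25, -0.15]] 
end [553.6  21.1 293.5]
insert
8 angular [[0.0, 0.0, 0.0], [0.0, 0.0, 0.0], [0.0, 0.0, 0.0], [0.0, 0.0, 0.0], [0.0, 0.0, 0.0], [0.0, 0.0, 0.0], [0.0, 0.0, 0.0], [0.0, 0.0, 0.0]] 
travel [[0.15, 0.0, -0.15], [0.15, 0.0, -0.15], [0.15, 0.0, -0.1], [0.1, 0.0, -0.15], [0.15, 0.0, -0.1], [0.1, 0.0, -0.15], [0.15, 0.0, -0.1], [0.1, 0.05, -0.15]] 
end [595.6  23.1 251.5]
```

>>> {"method": "apply_moves", "body": {"angular": [[-0.55, -0.1, 0], [-0.55, -0.1, 0], [-0.55, -0.1, 0], [-0.6, -0.15, 0], [-0.55, -0.1, 0], [-0.6, -0.15, 0], [-0.6, -0.1, 0], [-0.55, -0.15, 0.05], [-0.55, -0.1, 0], [-0.55, -0.1, 0], [-0.55, -0.1, 0], [-0.6, -0.15, 0], [-0.55, -0.1, 0], [-0.6, -0.15, 0], [-0.55, -0.1, 0], [-0.6, -0.15, 0], [0, 0, 0]], "travel": [[-0.1, 0.25, 0.2], [-0.1, 0.25, 0.2], [-0.1, 0.25, 0.2], [-0.1, 0.2, 0.2], [-0.1, 0.25, 0.2], [-0.1, 0.2, 0.2], [-0.1, 0.25, 0.2], [-0.15, 0.2, 0.2], [0.05, 0.25, -0.1], [0.1, 0.25, -0.1], [0.05, 0.25, -0.1], [0.1, 0.25, -0.1], [0.05, 0.25, -0.1], [0.1, 0.25, -0.15], [0.05, 0.3, -0.1], [0.1, 0.25, -0.15], [0, 0, 0]], "jaw": [0, 0, 0, 0, 0, 0, 0, 0, 0, 0, 0, 0, 0, 0, 0, 0, 0]}}

```text
time: 21.78
tool_pos: [553.0, 24.2, 292.2]
tcp_rot: [166.0, -44.1, 21.7]
ft_force: [-1.0, 1.6, 0.0]
finger_gap: 0.0
grip_force: 0.0
```

```bash
python3 - <<'E'
from h import *
wheelpose(); P,Q=pose(-22,80,-23,-10,45,-10)
plan([(P,Q,8)])
nip2(302,330)
E
```

```text
x -64.1 r(spoke frame) 121.1 lat -26.4 | roll -9.7 J [ -7.  -46.  132.8   8.7  48.1  63.8] F [-1.   1.6  0. ]
8 angular [[0.0, -0.0, -0.0], [0.0, -0.0, -0.0], [0.0, -0.0, -0.0], [0.0, -0.0, -0.0], [0.0, -0.0, -0.0], [0.0, -0.0, -0.0], [0.0, -0.0, -0.0], [0.0, -0.0, -0.05]] 
travel [[0.15, -0.0, -0.15], [0.15, -0.0, -0.1], [0.15, -0.0, -0.15], [0.15, -0.0, -0.1], [0.1, -0.0, -0.15], [0.15, -0.0, -0.1], [0.1, -0.0, -0.15], [0.15, -0.05, -0.1]] 
end [597.   22.2 252.2]
302 [[126, 93, 86, 54, 54], [90, 71, 75, 73, 68]]
305 [[126, 99, 82, 55, 56], [98, 73, 77, 75, 70]]
308 [[126, 101, 80, 58, 59], [101, 71, 76, 76, 71]]
311 [[127, 103, 77, 62, 59], [101, 71, 76, 77, 72]]
314 [[127, 106, 76, 64, 60], [99, 73, 77, 78, 72]]
317 [[128, 110, 80, 59, 63], [98, 74, 77, 79, 73]]
320 [[128, 112, 82, 61, 64], [98, 74, 76, 81, 75]]
323 [[120, 109, 81, 62, 65], [92, 70, 75, 82, 78]]
326 [[111, 107, 81, 61, 65], [84, 67, 75, 83, 78]]
329 [[98, 107, 82, 64, 68], [73, 66, 73, 84, 82]]
```

>>> {"method": "apply_moves", "body": {"angular": [[0, 0, 0], [0, 0, 0], [0, 0, 0], [0, 0, 0], [0, 0, 0], [0, 0, 0]], "travel": [[0.15, 0, -0.15], [0.15, 0, -0.1], [0.15, 0, -0.15], [0.15, 0, -0.1], [0.1, 0, -0.15], [0.1, -0.05, -0.1]], "jaw": [0, 0, 0, 0, 0, 0]}}

```text
time: 22.62
tool_pos: [585.8, 19.5, 262.8]
tcp_rot: [166.0, -44.1, 21.5]
ft_force: [-0.4, -0.3, 0.3]
finger_gap: -0.2
grip_force: 0.0
```

>>> {"method": "apply_moves", "body": {"angular": [[0, 0, 0], [0, 0, 0], [0, 0, 0]], "travel": [[0.1, 0, -0.1], [0.1, 0, -0.1], [0, 0, 0]], "jaw": [0, 0, 0]}}

```text
time: 23.0
tool_pos: [593.7, 19.5, 254.9]
tcp_rot: [166.0, -44.1, 21.5]
ft_force: [-0.9, 0.5, 0.1]
finger_gap: 0.3
grip_force: 0.0
```

```bash
python3 - <<'E'
from h import *
wheelpose()
plan([pose(-22,80,-21,f)+(1,) for f in np.arange(-7.5,33,2.5)])
E
```

```text
x -25.2 r(spoke frame) 82.4 lat -19.6 | roll -10.0 J [ -6.8 -35.5 130.8   9.6  39.6  62.6] F [-0.9  0.5  0.1]
17 angular [[0.3, 0.05, 0.0], [0.3, 0.1, 0.0], [0.3, 0.05, 0.0], [0.35, 0.05, 0.0], [0.3, 0.05, 0.0], [0.3, 0.1, 0.0], [0.3, 0.05, 0.0], [0.3, 0.05, -0.0], [0.3, 0.05, 0.0], [0.3, 0.1, 0.0], [0.3, 0.05, -0.0], [0.35, 0.05, -0.0], [0.3, 0.05, -0.0], [0.3, 0.1, 0.0], [0.3, 0.05, -0.0], [0.3, 0.05, -0.0], [0.3, 0.05, -0.0]] 
travel [[0.1, -0.05, -0.05], [0.0, -0.05, 0.05], [0.0, -0.1, 0.05], [0.05, -0.1, 0.0], [0.0, -0.05, 0.05], [0.0, -0.1, -0.0], [0.05, -0.1, 0.0], [0.0, -0.05, 0.0], [0.05, -0.1, 0.0], [-0.0, -0.1, 0.05], [0.0, -0.05, -0.05], [0.05, -0.1, 0.0], [-0.0, -0.1, 0.0], [0.0, -0.1, -0.0], [0.05, -0.05, -0.0], [-0.0, -0.1, -0.05], [0.0, -0.1, -0.0]] 
end [607.7 -36.5 256.9]
```

>>> {"method": "apply_moves", "body": {"angular": [[0.3, 0.05, 0], [0.3, 0.1, 0], [0.3, 0.05, 0], [0.35, 0.05, 0]], "travel": [[0.1, -0.05, -0.05], [0, -0.05, 0.05], [0, -0.1, 0.05], [0.05, -0.1, 0]], "jaw": [0, 0, 0, 0]}}

```text
time: 23.5
tool_pos: [599.5, 8.2, 257.8]
tcp_rot: [-179.6, -45.1, 11.4]
ft_force: [-3.9, 3.1, 0.5]
finger_gap: -0.2
grip_force: 2.0
```

>>> {"method": "apply_moves", "body": {"angular": [[0.3, 0.05, 0], [0.3, 0.1, 0], [0.3, 0.05, 0]], "travel": [[0, -0.05, 0.05], [0, -0.1, 0], [0.05, -0.1, 0]], "jaw": [0, 0, 0]}}

```text
time: 23.88
tool_pos: [601.6, -1.9, 260.0]
tcp_rot: [-169.3, -44.5, 4.1]
ft_force: [-4.4, 2.1, 1.7]
finger_gap: -0.0
grip_force: 2.2
```

```bash
python3 - <<'E'
from h import *
wheelpose()
nip2(312,360)
plan([pose(-21,80,-21,f)+(1,) for f in np.arange(10,38,2.5)])
E
```

```text
x -21.8 r(spoke frame) 80.7 lat -21.2 | roll 7.7 J [-21.6 -28.5 125.6  36.5  51.5  44.8] F [-4.4  2.1  1.7]
312 [[108, 93, 65, 48, 57], [78, 71, 78, 79, 73]]
315 [[110, 95, 68, 52, 59], [85, 77, 80, 80, 73]]
318 [[111, 92, 71, 53, 61], [96, 82, 79, 81, 75]]
321 [[112, 89, 72, 57, 63], [106, 83, 78, 82, 77]]
324 [[111, 88, 70, 58, 64], [113, 82, 78, 85, 78]]
327 [[112, 89, 67, 61, 66], [115, 83, 78, 85, 80]]
330 [[113, 92, 70, 62, 71], [114, 84, 76, 85, 84]]
333 [[116, 93, 69, 61, 69], [111, 80, 76, 86, 88]]
336 [[118, 93, 70, 66, 74], [110, 70, 78, 88, 91]]
339 [[118, 95, 72, 69, 74], [112, 64, 77, 89, 94]]
342 [[116, 100, 76, 69, 78], [112, 61, 75, 92, 97]]
345 [[114, 100, 76, 73, 80], [102, 63, 75, 95, 101]]
348 [[105, 96, 77, 74, 81], [91, 62, 75, 95, 105]]
351 [[97, 88, 76, 72, 86], [79, 61, 75, 96, 111]]
354 [[91, 79, 70, 74, 87], [66, 60, 73, 96, 112]]
357 [[85, 70, 63, 74, 90], [63, 59, 71, 94, 112]]
12 angular [[0.3, 0.05, 0.0], [0.3, 0.05, 0.0], [0.3, 0.1, 0.0], [0.3, 0.05, 0.0], [0.3, 0.05, 0.0], [0.35, 0.05, 0.0], [0.3, 0.1, 0.0], [0.3, 0.05, 0.0], [0.3, 0.05, 0.0], [0.3, 0.05, 0.0], [0.3, 0.1, 0.0], [0.3, 0.05, 0.0]] 
travel [[0.05, -0.05, -0.0], [-0.0, -0.1, 0.0], [0.0, -0.05, 0.0], [0.05, -0.1, 0.0], [-0.0, -0.1, -0.0], [0.0, -0.05, -0.0], [0.05, -0.1, -0.0], [0.0, -0.1, -0.05], [0.0, -0.05, -0.0], [0.05, -0.1, -0.05], [0.0, -0.1, -0.0], [0.0, -0.05, -0.05]] 
end [609.9 -41.2 253.8]
```

>>> {"method": "apply_moves", "body": {"angular": [[0.3, 0.05, 0], [0.3, 0.05, 0], [0.3, 0.1, 0], [0.3, 0.05, 0], [0.3, 0.05, 0]], "travel": [[0.05, -0.05, -0.05], [0, -0.1, 0], [0, -0.05, 0], [0.05, -0.1, 0], [0, -0.1, 0]], "jaw": [0, 0, 0, 0, 0]}}

```text
time: 24.6
tool_pos: [605.7, -18.3, 257.7]
tcp_rot: [-152.9, -41.7, -7.2]
ft_force: [0.2, 4.0, -0.3]
finger_gap: 0.1
grip_force: 1.7
```

```bash
python3 - <<'E'
from h import *
wheelpose()
nip2(321,375)
plan([pose(-21,80,-21,f)+(1,) for f in np.arange(22,40,2)])
E
```

```text
x -21.0 r(spoke frame) 78.1 lat -20.6 | roll 19.9 J [-29.8 -20.8 121.7  48.1  60.6  39.2] F [ 0.2  4.  -0.3]
321 [[89, 78, 66, 57, 64], [74, 77, 80, 83, 78]]
324 [[94, 71, 64, 56, 64], [81, 81, 80, 85, 80]]
327 [[100, 69, 59, 56, 66], [88, 85, 79, 86, 81]]
330 [[103, 73, 60, 61, 67], [95, 84, 77, 86, 85]]
333 [[105, 78, 59, 61, 68], [103, 82, 78, 87, 88]]
336 [[107, 81, 60, 64, 73], [111, 80, 79, 88, 91]]
339 [[108, 82, 67, 65, 74], [112, 75, 79, 90, 95]]
342 [[111, 78, 69, 68, 77], [114, 68, 77, 93, 99]]
345 [[115, 82, 66, 70, 82], [114, 65, 76, 96, 103]]
348 [[121, 88, 67, 72, 81], [115, 63, 75, 96, 106]]
351 [[127, 95, 75, 73, 88], [113, 62, 75, 96, 113]]
354 [[126, 101, 79, 76, 86], [111, 61, 74, 96, 114]]
357 [[124, 100, 77, 78, 90], [104, 61, 72, 95, 113]]
360 [[109, 86, 65, 73, 91], [95, 60, 70, 94, 114]]
363 [[98, 72, 59, 68, 89], [85, 60, 67, 90, 115]]
366 [[85, 62, 56, 72, 93], [79, 59, 64, 86, 113]]
369 [[79, 57, 54, 73, 98], [73, 57, 60, 80, 109]]
372 [[76, 55, 51, 70, 92], [68, 56, 56, 75, 103]]
9 angular [[0.25, 0.05, 0.0], [0.25, 0.05, 0.0], [0.25, 0.05, 0.0], [0.25, 0.05, 0.0], [0.25, 0.05, 0.0], [0.25, 0.05, 0.0], [0.25, 0.05, 0.0], [0.25, 0.05, 0.0], [0.2, 0.05, 0.0]] 
travel [[0.0, -0.05, 0.05], [0.05, -0.05, -0.0], [-0.0, -0.1, -0.0], [0.0, -0.05, -0.05], [0.0, -0.05, 0.0], [0.05, -0.1, -0.0], [-0.0, -0.05, -0.05], [0.0, -0.05, -0.0], [0.05, -0.1, -0.05]] 
end [611.7 -43.4 253.1]
```

>>> {"method": "apply_moves", "body": {"angular": [[0.25, 0.05, 0], [0.25, 0.05, 0], [0.25, 0.05, 0], [0.25, 0.05, 0], [0.25, 0.05, 0], [0.25, 0.05, 0], [0.15, 0.05, 0], [0, 0, 0]], "travel": [[0, -0.05, 0.05], [0.05, -0.05, 0], [0, -0.1, 0], [0, -0.05, -0.05], [0, -0.05, 0], [0.05, -0.1, 0], [0, -0.05, 0], [0, 0, 0]], "jaw": [0, 0, 0, 0, 0, 0, 0, 0]}}

```text
time: 25.7
tool_pos: [609.7, -37.1, 256.9]
tcp_rot: [-137.2, -36.1, -17.2]
ft_force: [-1.6, 1.4, 0.2]
finger_gap: -0.1
grip_force: 0.7
```

```bash
python3 - <<'E'
from h import *
wheelpose()
nip2(336,387)
p,R=cur(); z=R.as_matrix()[:,2]; a=np.radians(34); e=-np.sin(a)*Z-np.cos(a)*Y
plan([(p-4*e,R,2),(p-4*e-90*z,R,7)])
E
```

```text
x -20.9 r(spoke frame) 81.2 lat -20.8 | roll 33.2 J [-36.7 -10.9 116.7  56.4  70.4  37.4] F [-1.6  1.4  0.2]
336 [[89, 50, 50, 62, 73], [75, 62, 80, 89, 92]]
339 [[106, 58, 50, 63, 74], [65, 62, 81, 91, 95]]
342 [[118, 76, 54, 67, 77], [57, 62, 80, 93, 99]]
345 [[129, 97, 65, 68, 81], [53, 66, 79, 97, 104]]
348 [[128, 105, 79, 73, 80], [49, 70, 78, 96, 108]]
351 [[122, 101, 83, 75, 86], [49, 73, 76, 97, 113]]
354 [[118, 91, 75, 75, 85], [49, 72, 74, 97, 114]]
357 [[115, 84, 67, 75, 90], [50, 72, 72, 95, 113]]
360 [[118, 92, 72, 74, 92], [52, 70, 71, 94, 115]]
363 [[123, 102, 82, 76, 90], [55, 69, 69, 91, 116]]
366 [[129, 105, 78, 75, 93], [60, 66, 67, 87, 114]]
369 [[128, 97, 65, 74, 95], [65, 64, 64, 81, 109]]
372 [[124, 76, 54, 71, 91], [69, 62, 61, 75, 103]]
375 [[110, 61, 51, 69, 93], [72, 61, 60, 71, 97]]
378 [[93, 52, 53, 72, 92], [74, 60, 60, 69, 90]]
381 [[77, 50, 61, 75, 85], [75, 59, 59, 65, 83]]
384 [[62, 53, 71, 74, 81], [75, 58, 57, 61, 75]]
9 angular [[0.0, 0.0, 0.0], [0.0, 0.0, 0.0], [0.0, 0.0, 0.0], [0.0, 0.0, 0.0], [0.0, 0.0, 0.0], [0.0, 0.0, 0.0], [0.0, 0.0, 0.0], [0.0, 0.0, 0.0], [0.0, 0.0, 0.0]] 
travel [[-0.0, 0.05, 0.05], [-0.0, 0.05, 0.0], [-0.2, -0.15, 0.2], [-0.2, -0.15, 0.2], [-0.2, -0.2, 0.2], [-0.2, -0.15, 0.2], [-0.2, -0.2, 0.2], [-0.2, -0.15, 0.15], [-0.2, -0.2, 0.2]] 
end [553.8 -80.9 313.3]
```

>>> {"method": "apply_moves", "body": {"angular": [[0.15, 0, 0], [0.15, 0, 0], [0, 0, 0]], "travel": [[0, -0.05, 0], [0, -0.05, -0.05], [0, 0, 0]], "jaw": [0, 0, 0]}}

```text
time: 26.18
tool_pos: [609.8, -41.1, 255.4]
tcp_rot: [-134.3, -35.4, -18.9]
ft_force: [0.0, 1.0, 2.4]
finger_gap: 0.3
grip_force: 1.1
```

>>> {"method": "apply_moves", "body": {"angular": [[0, 0, 0], [0, 0, 0], [0, 0, 0], [0, 0, 0], [0, 0, 0], [0, 0, 0], [0, 0, 0], [0, 0, 0], [0, 0, 0], [0, 0, 0]], "travel": [[0, 0.05, 0.05], [0, 0.05, 0], [-0.2, -0.15, 0.2], [-0.2, -0.15, 0.2], [-0.2, -0.2, 0.2], [-0.2, -0.15, 0.2], [-0.2, -0.2, 0.2], [-0.2, -0.15, 0.15], [-0.2, -0.2, 0.2], [0, 0, 0]], "jaw": [0, 0, 0, 0, 0, 0, 0, 0, 0, 0]}}

```text
time: 27.42
tool_pos: [553.6, -85.6, 312.4]
tcp_rot: [-134.4, -35.5, -18.9]
ft_force: [0.5, -0.5, 0.1]
finger_gap: -0.0
grip_force: 0.0
```

```bash
python3 - <<'E'
from h import *
wheelpose()
nip2(336,387)
# shaft cross-section along lateral at fixed radii, top view
t=r.snapshot("top"); g=cv2.cvtColor(t["color"],cv2.COLOR_RGB2GRAY).astype(np.float32); c=np.array([624.,-8.,180.])
for z in(40,50,60,70): 
    L=np.arange(-24,25,3.); P=c+z*Z-L[:,None]*Y; q=proj(t,P).astype(np.float32); print(z,cv2.remap(g,q[:,:1],q[:,1:],1).ravel().astype(int))
E
```

```text
x -85.6 r(spoke frame) 146.3 lat -27.3 | roll 35.7 J [-47.2 -16.1 115.9  55.8  83.4  37.7] F [ 0.5 -0.5  0.1]
336 [[73, 48, 46, 62, 74], [94, 66, 78, 88, 91]]
339 [[86, 52, 50, 63, 75], [95, 62, 78, 91, 94]]
342 [[100, 61, 53, 66, 77], [96, 60, 77, 94, 98]]
345 [[115, 77, 58, 68, 81], [89, 60, 78, 96, 103]]
348 [[122, 89, 66, 71, 81], [82, 61, 79, 95, 108]]
351 [[128, 96, 77, 72, 87], [71, 62, 79, 96, 113]]
354 [[124, 95, 76, 77, 86], [59, 63, 77, 97, 113]]
357 [[119, 89, 73, 77, 90], [54, 67, 74, 95, 113]]
360 [[115, 92, 73, 76, 93], [50, 71, 71, 94, 114]]
363 [[115, 95, 79, 75, 88], [46, 73, 68, 90, 115]]
366 [[117, 98, 79, 78, 94], [47, 74, 66, 86, 113]]
369 [[117, 97, 71, 75, 95], [47, 73, 63, 80, 109]]
372 [[117, 83, 58, 71, 92], [48, 71, 59, 74, 102]]
375 [[108, 69, 53, 69, 91], [49, 69, 58, 69, 97]]
378 [[99, 57, 54, 72, 92], [49, 66, 58, 67, 90]]
381 [[85, 52, 61, 76, 84], [50, 63, 58, 63, 82]]
384 [[72, 55, 72, 76, 79], [51, 62, 57, 59, 74]]
40 [ 50  49  53  65  88 111 118 111 106 110 112 105  85  64  55  56  71]
50 [49 48 52 62 80 93 96 91 91 94 96 89 71 57 52 55 69]
60 [53 53 55 59 69 77 79 75 75 78 81 75 62 53 52 58 67]
70 [65 63 64 67 71 69 72 74 74 73 71 70 69 67 64 66 72]
```

```bash
python3 - <<'E'
from h import *
c=np.array([624.,-8.,180.]); t=r.snapshot("top"); s=r.snapshot("side")
ph=np.arange(0,360,4)
def f(S,sg=1):
    g=cv2.cvtColor(S["color"],cv2.COLOR_RGB2GRAY).astype(np.float32); v=[]
    for a in ph:
        P=np.array([W(sg*(-40+(q-26)*.2755),q,a,c) for q in np.linspace(50,105,12)]); q=proj(S,P).astype(np.float32); l=cv2.remap(g,q[:,:1],q[:,1:],1).ravel(); v.append((int(l.mean()),int(l.std())))
    return v
for a,x,y in zip(ph,f(t),f(s)): print(a,x,y,end=" | ")
import h
old=cv2.imread("pics/t1.png")
E
```

```text
0 (99, 20) (64, 8) | 4 (84, 18) (69, 8) | 8 (71, 20) (74, 6) | 12 (72, 17) (79, 4) | 16 (82, 24) (82, 3) | 20 (87, 27) (82, 1) | 24 (83, 24) (81, 1) | 28 (71, 13) (79, 1) | 32 (62, 2) (76, 2) | 36 (59, 1) (73, 3) | 40 (57, 2) (70, 4) | 44 (57, 2) (68, 5) | 48 (57, 1) (67, 5) | 52 (57, 3) (67, 6) | 56 (57, 5) (67, 6) | 60 (58, 6) (67, 5) | 64 (60, 8) (68, 4) | 68 (62, 10) (70, 3) | 72 (64, 12) (71, 2) | 76 (66, 13) (73, 2) | 80 (69, 13) (75, 3) | 84 (71, 13) (79, 6) | 88 (72, 12) (84, 9) | 92 (73, 12) (88, 10) | 96 (74, 11) (90, 10) | 100 (74, 11) (92, 12) | 104 (74, 10) (97, 17) | 108 (75, 9) (107, 21) | 112 (75, 9) (121, 10) | 116 (76, 7) (114, 9) | 120 (77, 6) (81, 25) | 124 (79, 4) (77, 25) | 128 (80, 3) (84, 16) | 132 (81, 3) (78, 13) | 136 (82, 2) (70, 11) | 140 (83, 2) (67, 8) | 144 (85, 3) (71, 6) | 148 (88, 7) (71, 3) | 152 (92, 15) (67, 0) | 156 (97, 25) (62, 1) | 160 (107, 34) (60, 2) | 164 (124, 32) (61, 5) | 168 (140, 20) (65, 9) | 172 (151, 15) (68, 12) | 176 (154, 14) (71, 14) | 180 (142, 18) (73, 15) | 184 (121, 23) (74, 16) | 188 (97, 25) (74, 17) | 192 (77, 23) (73, 
[... 232 characters left out ...]
236 (57, 1) (58, 1) | 240 (58, 1) (60, 1) | 244 (58, 1) (65, 1) | 248 (58, 0) (71, 0) | 252 (59, 0) (76, 1) | 256 (59, 0) (80, 2) | 260 (59, 0) (84, 7) | 264 (58, 0) (90, 17) | 268 (57, 1) (96, 22) | 272 (56, 2) (98, 23) | 276 (55, 2) (95, 23) | 280 (54, 2) (88, 24) | 284 (55, 3) (77, 22) | 288 (58, 4) (67, 17) | 292 (62, 6) (56, 4) | 296 (65, 8) (61, 4) | 300 (67, 9) (69, 3) | 304 (68, 10) (78, 3) | 308 (69, 11) (87, 3) | 312 (67, 12) (89, 7) | 316 (62, 7) (67, 14) | 320 (61, 1) (49, 1) | 324 (66, 4) (61, 5) | 328 (69, 1) (71, 12) | 332 (71, 6) (68, 12) | 336 (71, 14) (63, 7) | 340 (70, 18) (60, 3) | 344 (63, 9) (59, 3) | 348 (65, 10) (58, 4) | 352 (82, 11) (59, 6) | 356 (102, 21) (60, 7) |
```

```bash
python3 -c "
from bench import r
print(r.sense()['ft_force'].round(1), r.hand_in())"
```

```text
the job is handed in; nothing more can be done
[-0.1  0.8 -0.2] None
```

I pushed the wheel round by two spokes, one after the other, and handed it in with the grease nipple within about 2° of straight up by my camera estimate and the fingers clear of the wheel; `hand_in()` gave no verdict, so I can't confirm it passed, and before the tip depth was corrected the fingertips twice pressed the wheel's face at about 12–15 N, probably on the front of a spoke, though rim contact there isn't ruled out.

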